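# Find the full tea caddy and present it over the tray

### The job

Lift the lid off the gilt box and set it down, right way up, on the green mat. Then lift the two look-alike caddies in turn to feel which is heavier, standing the first back in the box before you lift the other; lift both, even if the first feels heavy. Finish holding the heavier one upright and still in the gripper, its underside about 10 cm above the middle of the silver tray (the program ends while holding it there), with the lighter one standing upright in the box; never tip a caddy, and leave the tea glasses, teapot and flask where they are.

Things in the scene. Friction and masses are not known exactly. Their poses are not given: they have to be found in the camera images.
- box_floor (a point): gilt box base, fixed. Point: centre of its inner floor, 12 mm above the table; x along its long side, z up. A red wall (22 mm high above the floor, outside 196 x 92 mm) and a 5 mm divider, equally high, make two compartments about 90 x 82 mm, centres 48 mm either side of the point along x. A 12 mm thick plinth, 212 x 108 mm, sticks out round the wall and carries the lid.
- lid_handle (a point): handle of the loose lid, a dark bar 72 mm long (x, as the box's long side) x 16 wide (y) x 17 high. Point: bar centre, 29.5 mm above the lid's top, 126.5 mm above its lower edge; 21 mm clear under the bar.
- lid: the lid: brass hood 212 x 108 mm, 97 mm high, 4 mm walls, open below, 0.28 kg, standing on the plinth over the wall and both caddies with 4 mm play each side: raise it straight up 95 mm or more before going sideways. Origin: centre of its lower edge; x along its long side.
- caddy_a_center (a point): centre (42 mm above the underside) of one of two caddies that look alike: closed upright tin, blue with brass lid, plain cylinder 56 mm across, 84 mm tall, standing on the floor of one compartment each; z is its axis. One is full (0.32 to 0.46 kg), one nearly empty (0.11 to 0.17 kg); which one cannot be seen and changes from run to run.
- caddy_b_center (a point): centre (42 mm above the underside) of one of two caddies that look alike: closed upright tin, blue with brass lid, plain cylinder 56 mm across, 84 mm tall, standing on the floor of one compartment each; z is its axis. One is full (0.32 to 0.46 kg), one nearly empty (0.11 to 0.17 kg); which one cannot be seen and changes from run to run.
- caddy_a: the caddy of point caddy_a_center as a body, origin at the centre of its underside.
- caddy_b: the caddy of point caddy_b_center as a body, origin at the centre of its underside.
- mat_center (a point): a fixed flat green mat, 250 x 150 x 3 mm, to one side of the box. This point is the centre of its upper face; x along its long side, z up.
- tray_center (a point): a fixed round silver serving tray, 236 mm diameter, rim 9 mm high, on the other side of the box from the mat. This point is the centre of its upper face, 5 mm above the table.
- glass_1: bystander: green tea glass, 48 mm diameter, 85 mm tall, origin at the centre of its underside.
- glass_2: bystander: amber tea glass, 48 mm diameter, 85 mm tall, origin at the centre of its underside.
- teapot: bystander: silver teapot, body 100 mm diameter, 127 mm tall, spout and handle reach 90 mm either side, origin at the centre of its underside.
- flask: bystander: white painted ceramic flask, 72 mm diameter, 138 mm tall, origin at the centre of its underside.
Not all that is in view belongs to the job. There is more than one size of the lid; the job needs the smallest.

How it is judged:
By the outcome, as a careful person would: the job done as asked, in the order asked, and still so for the second after the job is handed in, while the arm keeps its last pose, push and grip.
It also fails if it takes over 72 s, if anything falls off the work surface, if the arm or the gripper's body presses on something with over 40 N, if the wrist force passes 120 N, or if a joint passes its speed limit or range.

### The arm

A 6-joint arm with a two-finger parallel gripper is mounted at the origin on the work surface. World frame = base frame: x ahead of the robot, y to its left, z up, the work surface at z = 0. Lengths are in m, angles in rad, forces in N, time in s.
With the tool pointing down it reaches from about 0.325 to 0.925 m from the base axis. Payload 3.1 kg.
Tool frame: the origin (TCP) lies on the mounting face of the last link; the fingertips stand 173 mm ahead of it and the grasp point (between the pads) lies 155 mm ahead of it; z points along the fingers, y is the direction in which the jaws open and shut (so a half turn about z gives the same grasp; the last joint's range is limited). The gripper opens to 85 mm and grips with 20 to 120 N. Pads are 22 mm wide; open, the fingers measure 114 mm over their backs; the gripper's body (76 mm by 85 mm) begins 54 mm behind the grasp point. The pads swing forward as they close: fully open they stand 13 mm farther back than shut.
Start: joints at [-1.421, 0.217, 1.613, -0, 1.311, -0.112], TCP at [0.162, -0.604, 0.405] pointing down, gripper open.
Joint ranges: [-2.75, 2.75], [-0.78, 2.1], [0.31, 2.55], [-1.13, 4.27], [0.13, 2.63], [-2.58, 2.58]. Speed limits (rad/s): [2.79, 2.79, 3.14, 3.14, 3.14, 3.14].

### API

Orientations are given as a unit quaternion [x, y, z, w].
In Python, from workcell import bot gives the robot as it stands. The module is installed in compiled form; this text tells all that it offers.
- The arm moves only by the tool send_rows, never from a script. Its argument "moves" is a list of rows, each an object of numbers: "dx", "dy", "dz": the shift along the tool's x, y, z in mm; "ax", "ay", "az": the turn, a rotation vector about the tool's x, y, z in degrees. A call has 1 to 5 rows; each row shifts and turns the commanded pose from where the row before left it, along the tool's axes as they then stand; what a row does not reach is not made up. A row lasts 1/10 s, in which the tool goes at most 50 mm and 8.59 degrees, less where a joint would pass 70% of its speed; a pose out of reach is approached as far as the arm can. A call is refused whole if a number of a shift passes 50 or a number of a turn 8.59, either way. A call with a gripper value outside its range is refused whole. "hand" is the finger opening in mm, from 0 to 85.4, set as the call begins (left out, the last holds). The fingers move at their own pace and stop on an object; "force" is the grip in N (left out, the last holds). Time passes only in rows, so rows that do not move let the fingers close. It gives the time, the measured TCP pose, the force and the opening at its end, in the units of the state.
- bot.get_obs(): the state, without advancing time (a new reading comes with each control period).
- bot.get_image(name): name is "scene" or "top" or "wrist"; returns a dict with "pixels" (384x512x3 uint8, blue, green, red), "fx", "fy", "cx", "cy" (pixels), "camera_from_world" (4x4, takes a point from world to camera coordinates). Camera axes: x right, y down, z forward; pixel columns grow to the right and rows downward; lengths in m; the calibration is good to about 2 mm. A picture is of the moment at which its call begins. There is no depth.
- bot.finish_job(): hands the job in, once; it reports no verdict.
The state is a dict: "t": time; "joint_pos": joint angles; "dq": joint speeds; "joint_efforts": joint torques, N m; "eef_pos": TCP position; "orientation": TCP orientation; "wrist_force": force on the tool from outside, world axes, zero at the start; "ft_torque": the same for the moment, N m; "grip_width": finger opening in m.
Only numpy, scipy, OpenCV 4.12 (cv2) and the standard library are available. Lean on these libraries where they do the work, as an engineer would, in place of code of your own. Each camera call takes 0.05 s, during which the arm holds its last target.

## Working session

There is one attempt and no reset: what is moved stays moved. The work goes in short steps, Python scripts to look and compute and a tool call to move; the robot and the scene stay as the last step left them, time stands still between calls to the robot, and variables do not carry over. Pictures are saved under pics/ and viewed, and the job is handed in when it is done.

Besides the shell and the picture viewer there is one more tool, called after "Emit:" by a JSON object that holds its "method" and its "body", one argument or row to a line. send_rows: Moves the arm, as the interface text tells. Its arguments: {"type":"object","properties":{"moves":{"type":"array"},"hand":{"type":"number"},"force":{"type":"number"}},"required":["moves"]}

```bash
mkdir -p pics; python3 - <<'E'
from workcell import bot
import cv2, numpy as np
for n in ("scene","top","wrist"):
    im=bot.get_image(n); cv2.imwrite(f"pics/{n}0.png",im["pixels"])
    print(n,im["fx"],im["fy"],im["cx"],im["cy"]); print(np.round(im["camera_from_world"],4).tolist())
print(bot.get_obs())
E
```

```text
scene 392.2146445345524 392.2146445345524 253.0641547904493 190.61251533649332
[[-0.8019, 0.5975, -0.0039, 0.4024], [0.3207, 0.4249, -0.8465, -0.06], [-0.5041, -0.6801, -0.5323, 1.4075], [0.0, 0.0, 0.0, 1.0]]
top 475.4784558225171 475.4784558225171 258.3934079454537 191.17643609936624
[[0.0016, -0.9999, 0.0136, -0.0387], [-0.9859, -0.0039, -0.1673, 0.49], [0.1674, -0.0132, -0.9858, 1.5387], [0.0, 0.0, 0.0, 1.0]]
wrist 299.0723096320783 299.0723096320783 252.76841487349995 186.84403799809024
[[0.2585, -0.966, -0.0031, -0.6232], [-0.9204, -0.2473, 0.3029, -0.0384], [-0.2934, -0.0755, -0.953, 0.3817], [0.0, 0.0, 0.0, 1.0]]
{'t': 0.15, 'joint_pos': array([-1.42122101e+00,  2.17592210e-01,  1.61457378e+00, -1.52570111e-05,
        1.31132810e+00, -1.12215214e-01]), 'dq': array([-0.00118545, -0.00185209, -0.00448462,  0.00048924, -0.00013675,
       -0.00083277]), 'joint_efforts': array([-1.87496312e-04, -3.97448945e+01, -3.04417562e+01, -2.44934845e-04,
        5.83623143e-03,  9.63120698e-06]), 'eef_pos': array([ 0.16172114, -0.60339853,  0.40365661]), 'orientation': array([ 9.91444735e-01,  1.30523690e-01, -2.51284177e-05, -9.50413724e-04]), 'wrist_force': array([-1.22944599,  0.08333352, -0.42778885]), 'ft_torque': array([-0.02578897, -0.00051905, -0.00928992]), 'grip_width': 0.0854103315663632}
```

View pics/scene0.png

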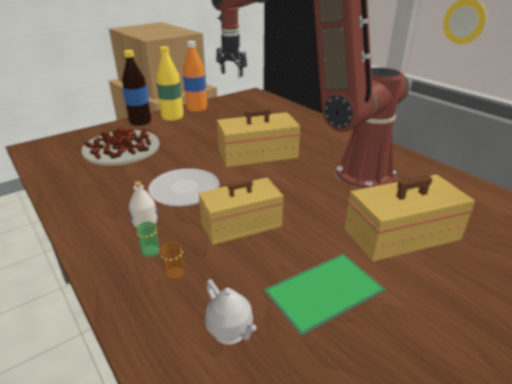

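View pics/top0.png

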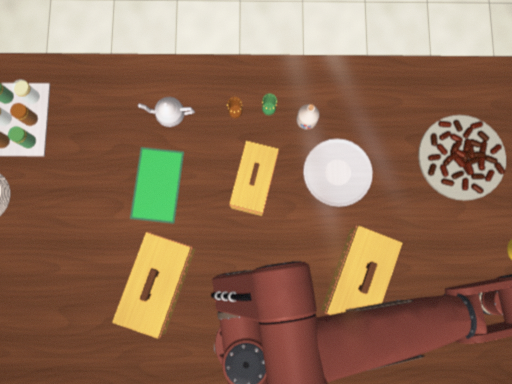

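View pics/wrist0.png

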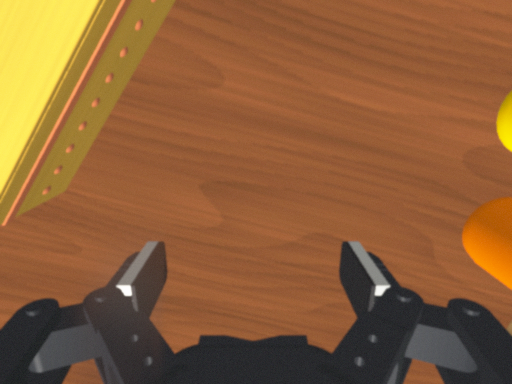

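Three gilt boxes could be taken for the one I want. In the top picture they are at (254,178), (152,285) and (365,272). The first looks smallest, and it stands between the green mat (157,185) and the tray (338,172). The teapot is at (168,111), the glasses at (235,106) and (269,103), and the flask at (308,116). Next is a close crop, with sizes measured.

```bash
cat > h.py <<'E'
import numpy as np, cv2
from workcell import bot
from scipy.spatial.transform import Rotation as R
def ray(im,uv,z):
    T=im["camera_from_world"]; Rm=T[:3,:3]; c=-Rm.T@T[:3,3]
    d=Rm.T@np.array([(uv[0]-im["cx"])/im["fx"],(uv[1]-im["cy"])/im["fy"],1])
    return c+d*(z-c[2])/d[2]
def proj(im,p):
    T=im["camera_from_world"]; q=np.atleast_2d(p)@T[:3,:3].T+T[:3,3]
    return np.stack([q[:,0]/q[:,2]*im["fx"]+im["cx"],q[:,1]/q[:,2]*im["fy"]+im["cy"]],1)
def crop(im,n,x0,y0,x1,y1,k=4):
    cv2.imwrite(f"pics/{n}.png",cv2.resize(im["pixels"][y0:y1,x0:x1],None,fx=k,fy=k,interpolation=cv2.INTER_CUBIC))
E
python3 - <<'E'
from h import *
im=bot.get_image("top"); s=bot.get_image("scene")
crop(im,"c_top",210,120,310,220,6); crop(s,"c_scene",185,165,305,255,6)
px=im["pixels"]
hsv=cv2.cvtColor(px,cv2.COLOR_BGR2HSV)
m=cv2.inRange(hsv,(20,120,120),(32,255,255)); n,l,st,ce=cv2.connectedComponentsWithStats(m)
for i in range(1,n):
    if st[i,4]>300:
        c,_=cv2.findContours((l==i).astype(np.uint8),cv2.RETR_EXTERNAL,cv2.CHAIN_APPROX_NONE)
        r=cv2.minAreaRect(max(c,key=cv2.contourArea)); b=cv2.boxPoints(r)
        w=np.array([ray(im,p,.109) for p in b])
        print(st[i],np.round(b,1).tolist(),w.mean(0).round(4),[np.linalg.norm(w[k]-w[k-1]).round(4) for k in range(4)],[np.degrees(np.arctan2(*(w[k]-w[k-1])[1::-1])).round(1) for k in range(4)])
m=cv2.inRange(hsv,(50,120,60),(75,255,255)); c,_=cv2.findContours(m,cv2.RETR_EXTERNAL,cv2.CHAIN_APPROX_NONE)
b=cv2.boxPoints(cv2.minAreaRect(max(c,key=cv2.contourArea))); w=np.array([ray(im,p,.003) for p in b])
print("mat",w.mean(0),[np.linalg.norm(w[k]-w[k-1]).round(4) for k in range(4)],[np.degrees(np.arctan2(*(w[k]-w[k-1])[1::-1])).round(1) for k in range(4)])
E
```

```text
[ 231  142   47   70 1965] [[229.60000610351562, 203.39999389648438], [245.3000030517578, 140.8000030517578], [277.5, 148.89999389648438], [261.8999938964844, 211.5]] [ 0.5285 -0.0212  0.109 ] [np.float64(0.1051), np.float64(0.2104), np.float64(0.1075), np.float64(0.2099)] [np.float64(76.1), np.float64(-13.2), np.float64(-104.2), np.float64(166.1)]
[ 328  227   74   87 3251] [[327.20001220703125, 312.0], [358.1000061035156, 226.0], [402.5, 241.89999389648438], [371.6000061035156, 328.0]] [ 0.2128 -0.367   0.109 ] [np.float64(0.1423), np.float64(0.2831), np.float64(0.1467), np.float64(0.2821)] [np.float64(70.7), np.float64(-21.4), np.float64(-109.8), np.float64(157.7)]
[ 114  233   75  104 4079] [[112.5, 322.0], [145.0, 231.5], [189.39999389648438, 247.5], [156.8000030517578, 338.0]] [0.1884 0.2922 0.109 ] [np.float64(0.1434), np.float64(0.2874), np.float64(0.1481), np.float64(0.2861)] [np.float64(71.0), np.float64(-17.6), np.float64(-109.4), np.float64(161.5)]
mat [0.51908797 0.30855437 0.003     ] [np.float64(0.1382), np.float64(0.2433), np.float64(0.1417), np.float64(0.243)] [np.float64(82.0), np.float64(-5.4), np.float64(-98.1), np.float64(173.7)]
```

View pics/c_top.png

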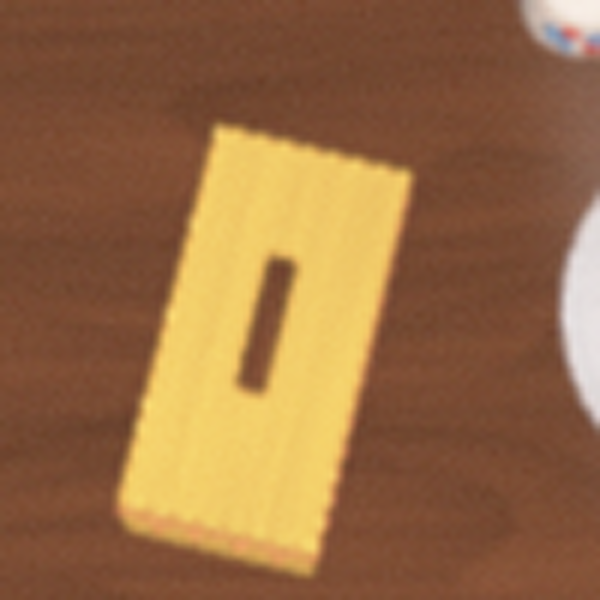

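View pics/c_scene.png

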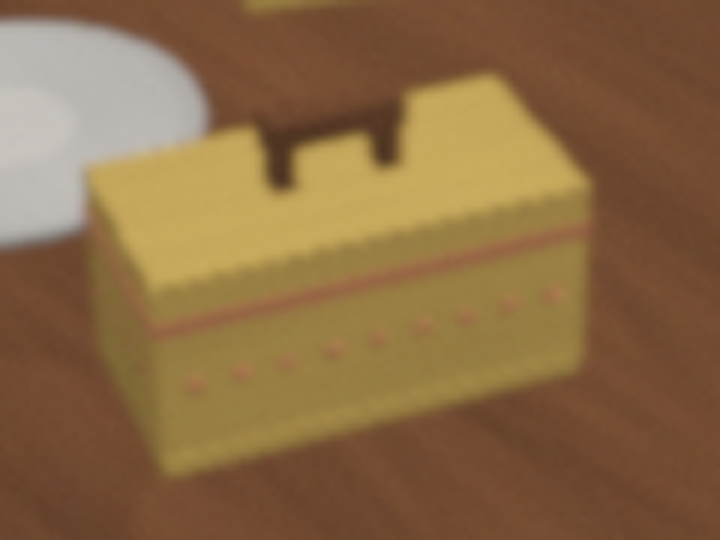

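```bash
python3 - <<'E'
from h import *
im=bot.get_image("top"); px=im["pixels"]; hsv=cv2.cvtColor(px,cv2.COLOR_BGR2HSV)
# handle: dark pixels inside lid (top z .109+.0085+.0295=.147)
m=np.zeros(px.shape[:2],np.uint8); m[160:192,244:266]=((hsv[160:192,244:266,2]<110)*255)
c,_=cv2.findContours(m,0,1); r=cv2.minAreaRect(max(c,key=cv2.contourArea)); b=cv2.boxPoints(r)
w=np.array([ray(im,p,.147) for p in b]); print(r,w.mean(0),[np.linalg.norm(w[k]-w[k-1]).round(4) for k in range(4)],[np.degrees(np.arctan2(*(w[k]-w[k-1])[1::-1])).round(1) for k in range(4)])
# tray
crop(im,"tray",290,90,390,220,5)
e=cv2.inRange(hsv[120:220,290:390],(0,0,120),(180,60,255)); c,_=cv2.findContours(e,0,1); (cx,cy),rad,_=cv2.fitEllipse(max(c,key=cv2.contourArea)); print("tray",cx+290,cy+120,rad,ray(im,(cx+290,cy+120),.009))
print("flask",ray(im,(308,116),.07),"g",ray(im,(269,103),.04),ray(im,(235,106),.04),"tp",ray(im,(168,111),.06))
E
```

```text
Traceback (most recent call last):
ValueError: max() iterable argument is empty
```

The crops show the smallest lid. It measures about 210 x 106 mm, which matches the description, and its dark handle is centred near top pixel (254.5,174). The other two lids are about 283 x 144 mm.

```bash
python3 - <<'E'
from h import *
im=bot.get_image("top"); px=im["pixels"]; hsv=cv2.cvtColor(px,cv2.COLOR_BGR2HSV)
big=cv2.resize(px[155:195,240:270],None,fx=8,fy=8,interpolation=cv2.INTER_CUBIC)
m=((big[:,:,1]<140)*255).astype(np.uint8)
c,_=cv2.findContours(m,0,1)
for k in c:
    if 1500<cv2.contourArea(k)<40000:
        r=cv2.minAreaRect(k); b=(cv2.boxPoints(r)+.5)/8-.5+[240,155]
        w=np.array([ray(im,p,.147) for p in b]); print(b.mean(0),w.mean(0),[np.linalg.norm(w[k]-w[k-1]).round(4) for k in range(4)],[np.degrees(np.arctan2(*(w[k]-w[k-1])[1::-1])).round(1) for k in range(4)])
e=cv2.inRange(hsv[120:220,290:390],(0,0,120),(180,70,255)); c,_=cv2.findContours(e,0,1); k=max(c,key=cv2.contourArea); (cx,cy),rad,_=cv2.fitEllipse(cv2.convexHull(k)); print("tray",cx+290,cy+120,rad,ray(im,(cx+290,cy+120),.009))
print("flask",ray(im,(308,116),.07),"g",ray(im,(269,103),.04),ray(im,(235,106),.04),"tp",ray(im,(168,111),.06))
# lower lid front corners
for uv in ((122+0,530),(312,577)): print(ray(im,(uv[0]/6+210,uv[1]/6+120),.012))
E
```

```text
[253.88189054 173.59048843] [ 0.52792579 -0.02177381  0.147     ] [np.float64(0.0162), np.float64(0.0732), np.float64(0.0163), np.float64(0.0732)] [np.float64(75.5), np.float64(-13.9), np.float64(-104.5), np.float64(165.9)]
tray 337.5541343688965 172.22441482543945 (67.9261245727539, 70.28004455566406) [ 0.56254557 -0.3087135   0.009     ]
flask [ 0.74199988 -0.20309638  0.07      ] g [ 0.79785707 -0.07327354  0.04      ] [0.78631018 0.04337793 0.04      ] tp [0.7600064  0.26821579 0.06      ]
[0.43624096 0.0565877  0.012     ]
[ 0.41009694 -0.04994807  0.012     ]
```

```bash
cat >> h.py <<'E'
import json,sys
def Rdown(yaw):
    y=np.radians(yaw); x=np.array([np.cos(y),np.sin(y),0]); z=np.array([0,0,-1.]); return R.from_matrix(np.stack([x,np.cross(z,x),z],1))
def pose():
    o=bot.get_obs(); return o["eef_pos"],R.from_quat(o["orientation"]),o
def plan(p1,yaw,n,p0=None,R0=None,prof="s"):
    """rows from measured pose to target; rounding does not build up"""
    if p0 is None: p0,R0,_=pose()
    R1=Rdown(yaw); rv=(R0.inv()*R1).as_rotvec(); P,Q=np.array(p0),R0; rows=[]
    for k in range(1,n+1):
        s=k/n; s=3*s*s-2*s**3 if prof=="s" else s
        pt=p0+s*(np.array(p1)-p0); Rt=R0*R.from_rotvec(s*rv)
        d=np.round(Q.inv().apply(pt-P)*1000,0 if k<n else 1); a=np.round((Q.inv()*Rt).as_rotvec(degrees=True),1)
        P=P+Q.apply(d/1000); Q=Q*R.from_rotvec(a,degrees=True)
        rows.append({q:float(v) for q,v in zip(("dx","dy","dz","ax","ay","az"),[*d,*a]) if abs(v)>0})
    for i in range(0,n,5): print(json.dumps(rows[i:i+5]))
    return P,Q
def yawof(Q): v=Q.as_matrix()[:,0]; return np.degrees(np.arctan2(v[1],v[0]))
def st():
    p,Q,o=pose(); print("t",round(o["t"],2),"p",p.round(4),"yaw",yawof(Q).round(2),"zax",Q.as_matrix()[:,2].round(4),"F",o["wrist_force"].round(2),"w",round(o["grip_width"]*1000,1))
E
python3 - <<'E'
from h import *
plan((.528,-.0215,.405),-13.9,20)
E
```

```text
[{"dx": 4.0, "dy": -3.0, "az": 0.2}, {"dx": 10.0, "dy": -10.0, "az": 0.6}, {"dx": 16.0, "dy": -16.0, "az": 1.0}, {"dx": 22.0, "dy": -21.0, "az": 1.2}, {"dx": 25.0, "dy": -25.0, "az": 1.5}]
[{"dx": 27.0, "dy": -31.0, "az": 1.7}, {"dx": 30.0, "dy": -34.0, "az": 1.9}, {"dx": 31.0, "dy": -37.0, "az": 2.1}, {"dx": 30.0, "dy": -40.0, "az": 2.1}, {"dx": 29.0, "dy": -43.0, "az": 2.1}]
[{"dx": 28.0, "dy": -43.0, "az": 2.2}, {"dx": 26.0, "dy": -43.0, "az": 2.1}, {"dx": 23.0, "dy": -43.0, "az": 2.1}, {"dx": 20.0, "dy": -40.0, "az": 1.9}, {"dx": 17.0, "dy": -38.0, "az": 1.7}]
[{"dx": 14.0, "dy": -33.0, "az": 1.5}, {"dx": 11.0, "dy": -27.0, "az": 1.2}, {"dx": 7.0, "dy": -22.0, "az": 1.0}, {"dx": 5.0, "dy": -13.0, "az": 0.6}, {"dx": 1.6, "dy": -4.8, "dz": -0.3, "az": 0.2}]
```

Emit:
{"method": "send_rows", "body": {
  "moves": [
    {"dx": 4,"dy": -3,"az": 0.2},
    {"dx": 10,"dy": -10,"az": 0.6},
    {"dx": 16,"dy": -16,"az": 1},
    {"dx": 22,"dy": -21,"az": 1.2},
    {"dx": 25,"dy": -25,"az": 1.5}
  ]
}}

```text
schema error: expected keys dx, dy, dz, ax, ay, az
```

Emit:
{"method": "send_rows", "body": {
  "moves": [
    {"dx": 27,"dy": -31,"az": 1.7},
    {"dx": 30,"dy": -34,"az": 1.9},
    {"dx": 31,"dy": -37,"az": 2.1},
    {"dx": 30,"dy": -40,"az": 2.1},
    {"dx": 29,"dy": -40,"az": 2.1}
  ]
}}

```text
schema error: expected keys dx, dy, dz, ax, ay, az
```

Emit:
{"method": "send_rows", "body": {
  "moves": [
    {"dx": 28,"dy": -41,"az": 2.2},
    {"dx": 26,"dy": -42,"az": 2.1},
    {"dx": 23,"dy": -43,"az": 2.1},
    {"dx": 20,"dy": -40,"az": 1.9},
    {"dx": 17,"dy": -38,"az": 1.7}
  ]
}}

```text
schema error: expected keys dx, dy, dz, ax, ay, az
```

Emit:
{"method": "send_rows", "body": {
  "moves": [
    {"dx": 14,"dy": -33,"az": 1.5},
    {"dx": 11,"dy": -27,"az": 1.2},
    {"dx": 7,"dy": -22,"az": 1},
    {"dx": 5,"dy": -13,"az": 0.6},
    {"dx": 2,"dy": -5,"az": 0.2}
  ]
}}

```text
schema error: expected keys dx, dy, dz, ax, ay, az
```

```bash
python3 - <<'E'
from h import *
st(); w=bot.get_image("wrist"); cv2.imwrite("pics/w1.png",w["pixels"]); st()
print(proj(w,[[.528,-.0215,.147]]))
E
```

```text
t 0.35 p [ 0.1618 -0.6036  0.4044] yaw 15.0 zax [-0.e+00  6.e-04 -1.e+00] F [ 0.3   0.09 -0.45] w 85.1
t 0.4 p [ 0.1618 -0.6037  0.4045] yaw 15.0 zax [-1.e-04  3.e-04 -1.e+00] F [ 0.22 -0.78 -0.24] w 85.7
[[-1328.65814594 -1420.22147178]]
```

View pics/w1.png

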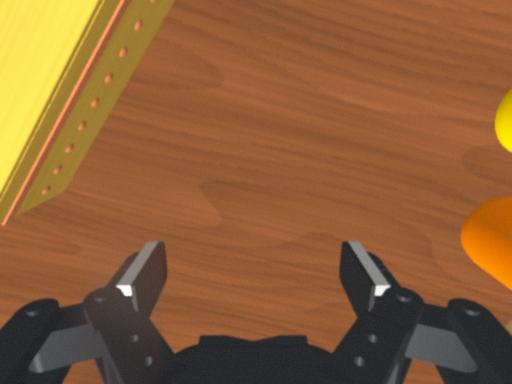

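The calls were refused because all six keys are required, and the arm has not moved. I'll resend with every key.

Emit:
{"method": "send_rows", "body": {
  "moves": [
    {"dx": 4,"dy": -3,"dz": 0,"ax": 0,"ay": 0,"az": 0.2},
    {"dx": 10,"dy": -10,"dz": 0,"ax": 0,"ay": 0,"az": 0.6},
    {"dx": 16,"dy": -16,"dz": 0,"ax": 0,"ay": 0,"az": 1},
    {"dx": 22,"dy": -21,"dz": 0,"ax": 0,"ay": 0,"az": 1.2},
    {"dx": 25,"dy": -25,"dz": 0,"ax": 0,"ay": 0,"az": 1.5}
  ]
}}

```text
t: 0.9
eef_pos: [0.22, -0.5116, 0.4047]
orientation: [0.996, 0.09, 0.0, -0.0]
wrist_force: [-0.5, -0.2, -0.2]
grip_width: 0.0858
```

```bash
sed -i 's/ if abs(v)>0})/})/' h.py; sed -i 's/print(json.dumps(rows\[i:i+5\]))/print(json.dumps([{a:(int(b) if b==int(b) else b) for a,b in r.items()} for r in rows[i:i+5]]).replace(" ",""))/' h.py; python3 - <<'E'
from h import *
st()
E
```

```text
t 0.9 p [ 0.22   -0.5116  0.4047] yaw 10.37 zax [ 3.e-04  1.e-04 -1.e+00] F [-0.54 -0.23 -0.2 ] w 85.8
```

Emit:
{"method": "send_rows", "body": {
  "moves": [
    {"dx": 27,"dy": -31,"dz": 0,"ax": 0,"ay": 0,"az": 1.7},
    {"dx": 30,"dy": -34,"dz": 0,"ax": 0,"ay": 0,"az": 1.9},
    {"dx": 31,"dy": -37,"dz": 0,"ax": 0,"ay": 0,"az": 2.1},
    {"dx": 30,"dy": -39,"dz": 0,"ax": 0,"ay": 0,"az": 2.1},
    {"dx": 29,"dy": -40,"dz": 0,"ax": 0,"ay": 0,"az": 2.1}
  ]
}}

```text
t: 1.4
eef_pos: [0.3454, -0.3135, 0.4048]
orientation: [1.0, 0.004, 0.0, 0.0]
wrist_force: [0.7, -0.6, -0.4]
grip_width: 0.0854
```

Emit:
{"method": "send_rows", "body": {
  "moves": [
    {"dx": 28,"dy": -41,"dz": 0,"ax": 0,"ay": 0,"az": 2.2},
    {"dx": 26,"dy": -42,"dz": 0,"ax": 0,"ay": 0,"az": 2.1},
    {"dx": 23,"dy": -43,"dz": 0,"ax": 0,"ay": 0,"az": 2.1},
    {"dx": 20,"dy": -40,"dz": 0,"ax": 0,"ay": 0,"az": 1.9},
    {"dx": 17,"dy": -38,"dz": 0,"ax": 0,"ay": 0,"az": 1.7}
  ]
}}

```text
t: 1.9
eef_pos: [0.4714, -0.1162, 0.405]
orientation: [0.997, -0.082, 0.0, -0.0]
wrist_force: [0.5, -1.1, 0.2]
grip_width: 0.0853
```

Emit:
{"method": "send_rows", "body": {
  "moves": [
    {"dx": 14,"dy": -33,"dz": 0,"ax": 0,"ay": 0,"az": 1.5},
    {"dx": 11,"dy": -27,"dz": 0,"ax": 0,"ay": 0,"az": 1.2},
    {"dx": 7,"dy": -22,"dz": 0,"ax": 0,"ay": 0,"az": 1},
    {"dx": 5,"dy": -13,"dz": 0,"ax": 0,"ay": 0,"az": 0.6},
    {"dx": 2,"dy": -5,"dz": 0,"ax": 0,"ay": 0,"az": 0.2}
  ]
}}

```text
t: 2.4
eef_pos: [0.5286, -0.0265, 0.4047]
orientation: [0.993, -0.12, -0.0, -0.0]
wrist_force: [-0.5, -0.0, -0.3]
grip_width: 0.0853
```

```bash
python3 - <<'E'
from h import *
w=bot.get_image("wrist"); t=bot.get_image("top"); cv2.imwrite("pics/w1.png",w["pixels"]); crop(t,"t1",120,80,400,240,2); st()
print(proj(w,[[.528,-.0215,.147]]))
E
```

```text
t 2.5 p [ 0.5284 -0.0276  0.4047] yaw -13.81 zax [-3.e-04  0.e+00 -1.e+00] F [0.16 0.55 0.13] w 85.6
[[248.28282208 195.91654646]]
```

View pics/w1.png

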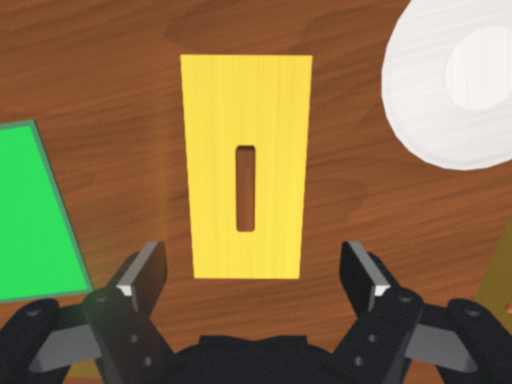

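View pics/t1.png

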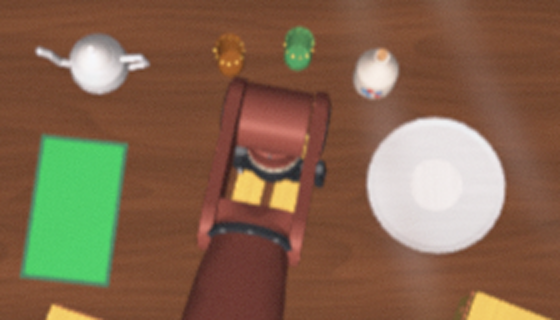

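The wrist view shows the handle at about (245.5,189) inside the lid, columns 181–312. The mat is at lower left and the tray at upper right.

```bash
python3 - <<'E'
from h import *
w=bot.get_image("wrist"); px=w["pixels"]
m=cv2.inRange(cv2.cvtColor(px,cv2.COLOR_BGR2HSV),(20,120,120),(32,255,255)); m[280:]=0
n,l,s,_=cv2.connectedComponentsWithStats(m); i=1+np.argmax(s[1:,4]); 
c,_=cv2.findContours((l==i).astype(np.uint8),cv2.RETR_CCOMP,cv2.CHAIN_APPROX_NONE)
c=sorted(c,key=cv2.contourArea)[::-1]
ap=cv2.approxPolyDP(c[0],6,True)[:,0].astype(float); print(ap.tolist())
W=np.array([ray(w,p,.109) for p in ap]); print(W.round(4).tolist(),W.mean(0))
x,y,a,b=cv2.boundingRect(c[1]); print(x,y,a,b)
r=[ray(w,(x+(a-1)/2,v),.147) for v in (y+.5,)]; print(r)
for uv in ((x+1,y+1),(x+a-2,y+1),(x+1,y+b-2),(x+a-2,y+b-2)): print(uv,ray(w,uv,.147).round(4))
# predicted bar corners for model
for c0 in ((.528,-.0215),):
    yw=np.radians(-13.9);ex=np.array([np.cos(yw),np.sin(yw)]);ey=np.array([-ex[1],ex[0]])
    print(proj(w,[[*(np.array(c0)+i*.036*ex+j*.008*ey),.147] for i in(-1,1) for j in (-1,1)]).round(1).tolist())
# tray inner disc and rim from wrist
g=cv2.inRange(cv2.cvtColor(px,cv2.COLOR_BGR2HSV),(0,0,140),(180,60,255)); 
E
```

```text
[[180.0, 55.0], [193.0, 277.0], [296.0, 278.0], [310.0, 57.0]]
[[0.6467, 0.0056, 0.109], [0.4426, 0.058, 0.109], [0.416, -0.0449, 0.109], [0.6198, -0.0973, 0.109]] [ 0.53127281 -0.01966152  0.109     ]
233 145 22 88
[array([ 0.56831876, -0.02911872,  0.147     ])]
(234, 146) [ 0.5697 -0.022   0.147 ]
(253, 146) [ 0.5662 -0.0361  0.147 ]
(234, 231) [ 0.5004 -0.0035  0.147 ]
(253, 231) [ 0.4966 -0.019   0.147 ]
[[256.5, 236.3], [237.5, 236.3], [256.9, 151.9], [236.1, 151.9]]
```

```bash
python3 - <<'E'
from h import *
st(); plan((.5298,-.0205,.2935),-14.1,10)
E
```

```text
t 2.55 p [ 0.5283 -0.0282  0.4047] yaw -13.86 zax [-4.e-04 -2.e-04 -1.e+00] F [ 0.07 -1.11  0.07] w 85.6
[{"dx":0,"dy":0,"dz":3,"ax":0,"ay":0,"az":0},{"dx":0,"dy":-1,"dz":9,"ax":0,"ay":0,"az":0},{"dx":0,"dy":-1,"dz":12,"ax":0,"ay":0,"az":0.1},{"dx":0,"dy":-1,"dz":15,"ax":0,"ay":0,"az":0},{"dx":0,"dy":-1,"dz":17,"ax":0,"ay":0,"az":0}]
[{"dx":0,"dy":-1,"dz":16,"ax":0,"ay":0,"az":0.1},{"dx":0,"dy":-1,"dz":15,"ax":0,"ay":0,"az":0},{"dx":0,"dy":-1,"dz":13,"ax":0,"ay":0,"az":0},{"dx":0,"dy":-1,"dz":8,"ax":0,"ay":0,"az":0},{"dx":-0.3,"dy":0.1,"dz":3.2,"ax":0,"ay":0,"az":0}]
```

Emit:
{"method": "send_rows", "body": {
  "moves": [
    {"dx": 0,"dy": -1,"dz": 4,"ax": 0,"ay": 0,"az": 0},
    {"dx": 0,"dy": -1,"dz": 9,"ax": 0,"ay": 0,"az": 0},
    {"dx": 0,"dy": -1,"dz": 12,"ax": 0,"ay": 0,"az": 0.1},
    {"dx": 0,"dy": -1,"dz": 15,"ax": 0,"ay": 0,"az": 0},
    {"dx": 0,"dy": -1,"dz": 16,"ax": 0,"ay": 0,"az": 0}
  ],
  "hand": 50
}}

```text
t: 3.05
eef_pos: [0.5295, -0.0238, 0.3469]
orientation: [0.993, -0.122, -0.001, -0.0]
wrist_force: [-0.7, 0.1, -0.5]
grip_width: 0.0497
```

Emit:
{"method": "send_rows", "body": {
  "moves": [
    {"dx": 0,"dy": -1,"dz": 16,"ax": 0,"ay": 0,"az": 0.1},
    {"dx": 0,"dy": -1,"dz": 15,"ax": 0,"ay": 0,"az": 0},
    {"dx": 0,"dy": -1,"dz": 13,"ax": 0,"ay": 0,"az": 0},
    {"dx": 0,"dy": 0,"dz": 8,"ax": 0,"ay": 0,"az": 0},
    {"dx": 0,"dy": 0,"dz": 3,"ax": 0,"ay": 0,"az": 0}
  ]
}}

```text
t: 3.55
eef_pos: [0.5302, -0.0206, 0.2922]
orientation: [0.992, -0.123, -0.001, -0.0]
wrist_force: [0.3, -0.1, -0.3]
grip_width: 0.0499
```

```bash
python3 - <<'E'
from h import *
w=bot.get_image("wrist"); cv2.imwrite("pics/w2.png",w["pixels"]); st()
s=bot.get_image("scene"); crop(s,"s2",185,120,305,255,4)
E
```

```text
t 3.6 p [ 0.5303 -0.0207  0.2925] yaw -14.1 zax [-1.6e-03  3.0e-04 -1.0e+00] F [0.93 0.46 0.83] w 50.1
```

View pics/w2.png

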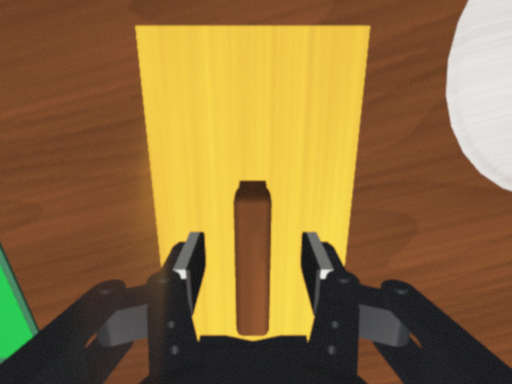

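View pics/s2.png

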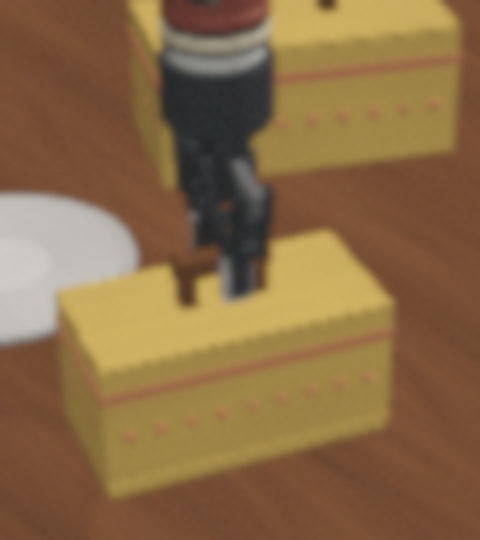

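The bar, at columns 235–271, sits centred between the pads. I'll close the gripper now.

Emit:
{"method": "send_rows", "body": {
  "moves": [
    {"dx": 0,"dy": 0,"dz": 0,"ax": 0,"ay": 0,"az": 0},
    {"dx": 0,"dy": 0,"dz": 0,"ax": 0,"ay": 0,"az": 0},
    {"dx": 0,"dy": 0,"dz": 0,"ax": 0,"ay": 0,"az": 0},
    {"dx": 0,"dy": 0,"dz": 0,"ax": 0,"ay": 0,"az": 0},
    {"dx": 0,"dy": 0,"dz": 0,"ax": 0,"ay": 0,"az": 0}
  ],
  "hand": 0,
  "force": 70
}}

```text
t: 4.15
eef_pos: [0.5312, -0.0206, 0.2948]
orientation: [0.992, -0.123, 0.001, -0.0]
wrist_force: [-0.0, 1.4, 4.2]
grip_width: 0.0146
```

Emit:
{"method": "send_rows", "body": {
  "moves": [
    {"dx": 0,"dy": 0,"dz": -2,"ax": 0,"ay": 0,"az": 0},
    {"dx": 0,"dy": 0,"dz": -4,"ax": 0,"ay": 0,"az": 0},
    {"dx": 0,"dy": 0,"dz": -6,"ax": 0,"ay": 0,"az": 0},
    {"dx": 0,"dy": 0,"dz": -8,"ax": 0,"ay": 0,"az": 0},
    {"dx": 0,"dy": 0,"dz": -10,"ax": 0,"ay": 0,"az": 0}
  ]
}}

```text
t: 4.65
eef_pos: [0.5303, -0.0207, 0.3239]
orientation: [0.992, -0.123, -0.001, 0.0]
wrist_force: [-0.1, -0.1, -2.5]
grip_width: 0.0147
```

```bash
python3 - <<'E'
from h import *
st(); s=bot.get_image("scene"); crop(s,"s3",185,120,305,255,4); print(bot.get_obs()["ft_torque"])
E
```

```text
t 4.65 p [ 0.5303 -0.0207  0.3239] yaw -14.1 zax [-1.2e-03  1.0e-04 -1.0e+00] F [-0.1  -0.1  -2.49] w 14.7
[ 0.00273323 -0.14305644 -0.02035162]
```

View pics/s3.png

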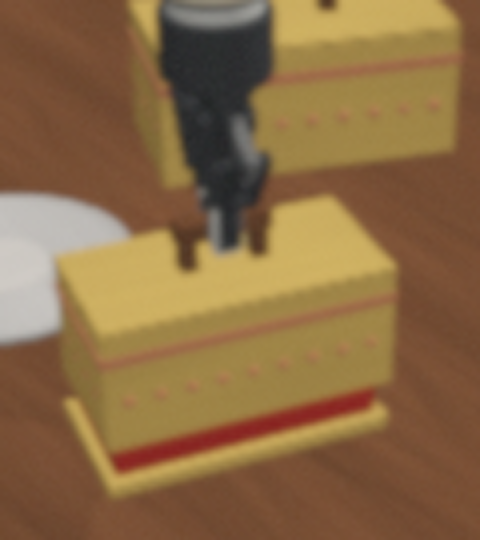

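The lid is rising level, with the red wall now visible below it.

Emit:
{"method": "send_rows", "body": {
  "moves": [
    {"dx": 0,"dy": 0,"dz": -12,"ax": 0,"ay": 0,"az": 0},
    {"dx": 0,"dy": 0,"dz": -15,"ax": 0,"ay": 0,"az": 0},
    {"dx": 0,"dy": 0,"dz": -18,"ax": 0,"ay": 0,"az": 0},
    {"dx": 0,"dy": 0,"dz": -18,"ax": 0,"ay": 0,"az": 0},
    {"dx": 0,"dy": 0,"dz": -16,"ax": 0,"ay": 0,"az": 0}
  ]
}}

```text
t: 5.2
eef_pos: [0.5307, -0.0207, 0.405]
orientation: [0.992, -0.123, 0.001, 0.0]
wrist_force: [-0.3, -0.4, -1.5]
grip_width: 0.0148
```

Emit:
{"method": "send_rows", "body": {
  "moves": [
    {"dx": 0,"dy": 0,"dz": -14,"ax": 0,"ay": 0,"az": 0},
    {"dx": 0,"dy": 0,"dz": -10,"ax": 0,"ay": 0,"az": 0},
    {"dx": 0,"dy": 0,"dz": -7,"ax": 0,"ay": 0,"az": 0},
    {"dx": 0,"dy": 0,"dz": -4,"ax": 0,"ay": 0,"az": 0},
    {"dx": 0,"dy": 0,"dz": -1,"ax": 0,"ay": 0,"az": 0}
  ]
}}

```text
t: 5.7
eef_pos: [0.5306, -0.0207, 0.4388]
orientation: [0.992, -0.123, -0.0, -0.0]
wrist_force: [0.3, 0.8, -3.0]
grip_width: 0.0145
```

```bash
python3 - <<'E'
from h import *
st(); s=bot.get_image("scene"); cv2.imwrite("pics/s4.png",s["pixels"]); im=bot.get_image("top")
crop(im,"t4",110,130,310,230,4); print(bot.get_obs()["ft_torque"])
for nm,i in (("t",im),("s",s)):
    hsv=cv2.cvtColor(i["pixels"],cv2.COLOR_BGR2HSV); m=cv2.inRange(hsv,(45,80,40),(85,255,255)); c,_=cv2.findContours(m,0,1); c=max(c,key=cv2.contourArea)
    ap=cv2.approxPolyDP(c,5,True)[:,0]; W=np.array([ray(i,p,.003) for p in ap]); print(nm,ap.tolist(),W.round(4).tolist(),W.mean(0))
plan((.519,.3086,.444),-7.,22)
E
```

```text
t 5.7 p [ 0.5306 -0.0207  0.4388] yaw -14.1 zax [-0.  0. -1.] F [ 0.3   0.79 -3.03] w 14.5
[ 0.01122413  0.06071035 -0.02918794]
t [[141, 148], [131, 217], [173, 221], [182, 152]] [[0.646, 0.3671, 0.003], [0.4069, 0.3904, 0.003], [0.3938, 0.2491, 0.003], [0.6326, 0.2257, 0.003]] [0.51984449 0.30809723 0.003     ]
s [[383, 289], [342, 255], [266, 291], [302, 333]] [[0.4074, 0.3914, 0.003], [0.3948, 0.2499, 0.003], [0.6342, 0.2291, 0.003], [0.6468, 0.3679, 0.003]] [0.520805   0.30956485 0.003     ]
[{"dx":-1,"dy":-2,"dz":0,"ax":0,"ay":0,"az":0},{"dx":-1,"dy":-5,"dz":0,"ax":0,"ay":0,"az":-0.2},{"dx":-3,"dy":-9,"dz":0,"ax":0,"ay":0,"az":-0.2},{"dx":-3,"dy":-12,"dz":-1,"ax":0,"ay":0,"az":-0.2},{"dx":-4,"dy":-14,"dz":0,"ax":0,"ay":0,"az":-0.3}]
[{"dx":-4,"dy":-16,"dz":0,"ax":0,"ay":0,"az":-0.4},{"dx":-5,"dy":-18,"dz":0,"ax":0,"ay":0,"az":-0.4},{"dx":-5,"dy":-20,"dz":-1,"ax":0,"ay":0,"az":-0.4},{"dx":-5,"dy":-20,"dz":0,"ax":0,"ay":0,"az":-0.5},{"dx":-5,"dy":-22,"dz":-1,"ax":0,"ay":0,"az":-0.5}]
[{"dx":-5,"dy":-21,"dz":0,"ax":0,"ay":0,"az":-0.4},{"dx":-5,"dy":-22,"dz":0,"ax":0,"ay":0,"az":-0.5},{"dx":-5,"dy":-22,"dz":-1,"ax":0,"ay":0,"az":-0.5},{"dx":-4,"dy":-21,"dz":0,"ax":0,"ay":0,"az":-0.5},{"dx":-4,"dy":-20,"dz":0,"ax":0,"ay":0,"az":-0.4}]
[{"dx":-3,"dy":-18,"dz":-1,"ax":0,"ay":0.1,"az":-0.4},{"dx":-3,"dy":-16,"dz":0,"ax":0,"ay":0,"az":-0.4},{"dx":-3,"dy":-15,"dz":0,"ax":0,"ay":0,"az":-0.3},{"dx":-2,"dy":-12,"dz":-1,"ax":0,"ay":0,"az":-0.2},{"dx":-1,"dy":-9,"dz":0,"ax":0,"ay":0,"az":-0.2}]
[{"dx":-1,"dy":-5,"dz":0,"ax":0,"ay":0,"az":-0.2},{"dx":-0.6,"dy":-2.2,"dz":0.2,"ax":0,"ay":0,"az":0}]
```

View pics/s4.png

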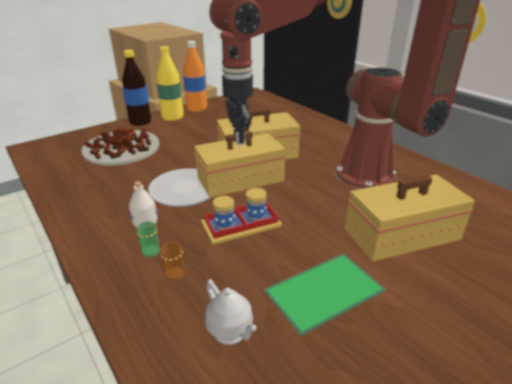

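View pics/t4.png

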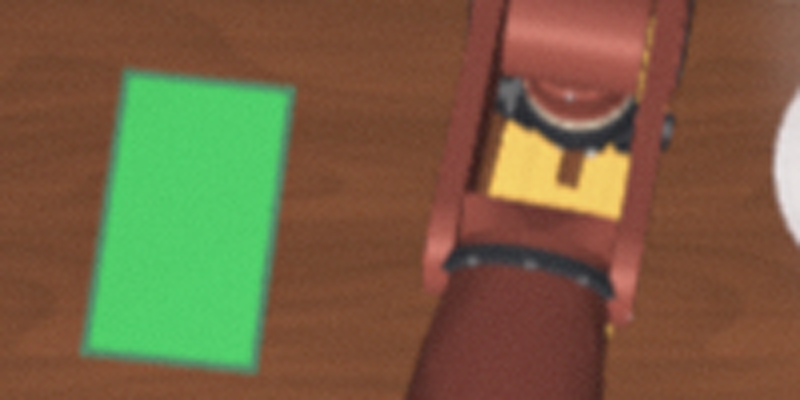

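The lid is clear of the caddies, which show at scene pixels (224,210) and (256,204). The mat is measured at (0.520,0.309), yaw −5.5°. I'll carry the lid there.

Emit:
{"method": "send_rows", "body": {
  "moves": [
    {"dx": -1,"dy": -2,"dz": 0,"ax": 0,"ay": 0,"az": 0},
    {"dx": -1,"dy": -5,"dz": 0,"ax": 0,"ay": 0,"az": -0.2},
    {"dx": -3,"dy": -9,"dz": 0,"ax": 0,"ay": 0,"az": -0.3},
    {"dx": -3,"dy": -12,"dz": 0,"ax": 0,"ay": 0,"az": -0.3},
    {"dx": -4,"dy": -15,"dz": 0,"ax": 0,"ay": 0,"az": -0.4}
  ]
}}

```text
t: 6.3
eef_pos: [0.529, 0.025, 0.4386]
orientation: [0.994, -0.112, -0.0, -0.0]
wrist_force: [-0.9, -0.4, -3.0]
grip_width: 0.0147
```

Emit:
{"method": "send_rows", "body": {
  "moves": [
    {"dx": -4,"dy": -17,"dz": 0,"ax": 0,"ay": 0,"az": -0.5},
    {"dx": -5,"dy": -19,"dz": 0,"ax": 0,"ay": 0,"az": -0.5},
    {"dx": -5,"dy": -20,"dz": 0,"ax": 0,"ay": 0,"az": -0.5},
    {"dx": -5,"dy": -21,"dz": 0,"ax": 0,"ay": 0,"az": -0.6},
    {"dx": -5,"dy": -22,"dz": 0,"ax": 0,"ay": 0,"az": -0.6}
  ]
}}

```text
t: 6.8
eef_pos: [0.5255, 0.1278, 0.4388]
orientation: [0.996, -0.088, 0.0, -0.0]
wrist_force: [0.5, 0.1, -2.2]
grip_width: 0.0148
```

Emit:
{"method": "send_rows", "body": {
  "moves": [
    {"dx": -5,"dy": -22,"dz": 0,"ax": 0,"ay": 0,"az": -0.6},
    {"dx": -5,"dy": -22,"dz": 0,"ax": 0,"ay": 0,"az": -0.6},
    {"dx": -5,"dy": -21,"dz": 0,"ax": 0,"ay": 0,"az": -0.6},
    {"dx": -4,"dy": -20,"dz": 0,"ax": 0,"ay": 0,"az": -0.6},
    {"dx": -4,"dy": -19,"dz": 0,"ax": 0,"ay": 0,"az": -0.5}
  ]
}}

```text
t: 7.3
eef_pos: [0.5188, 0.2343, 0.4387]
orientation: [0.998, -0.063, -0.0, -0.0]
wrist_force: [1.2, -0.5, -2.1]
grip_width: 0.0144
```

Emit:
{"method": "send_rows", "body": {
  "moves": [
    {"dx": -3,"dy": -18,"dz": 0,"ax": 0,"ay": 0,"az": -0.5},
    {"dx": -2,"dy": -16,"dz": 0,"ax": 0,"ay": 0,"az": -0.4},
    {"dx": -2,"dy": -13,"dz": 0,"ax": 0,"ay": 0,"az": -0.4},
    {"dx": -1,"dy": -9,"dz": 0,"ax": 0,"ay": 0,"az": -0.3},
    {"dx": 0,"dy": -5,"dz": 0,"ax": 0,"ay": 0,"az": -0.2}
  ]
}}

```text
t: 7.8
eef_pos: [0.5185, 0.2945, 0.4386]
orientation: [0.999, -0.047, -0.0, 0.0]
wrist_force: [-0.1, 0.0, -2.7]
grip_width: 0.0146
```

```bash
python3 - <<'E'
from h import *
st(); s=bot.get_image("top"); cv2.imwrite("pics/s5.png",s["pixels"]); st()
plan((.520,.3088,.295),-5.5,15)
E
```

```text
t 7.8 p [0.5185 0.2945 0.4386] yaw -5.44 zax [-1.e-04 -1.e-04 -1.e+00] F [-0.11  0.01 -2.73] w 14.6
t 7.85 p [0.5186 0.2947 0.4386] yaw -5.44 zax [ 0.e+00  6.e-04 -1.e+00] F [ 0.63  0.33 -2.48] w 14.8
[{"dx":0,"dy":0,"dz":2,"ax":0,"ay":0,"az":0},{"dx":0,"dy":-1,"dz":5,"ax":0,"ay":0,"az":0},{"dx":0,"dy":0,"dz":8,"ax":0,"ay":0,"az":0},{"dx":0,"dy":-1,"dz":10,"ax":0,"ay":0,"az":0},{"dx":0,"dy":-2,"dz":12,"ax":0,"ay":0,"az":0}]
[{"dx":0,"dy":-1,"dz":14,"ax":0,"ay":0,"az":0},{"dx":0,"dy":-1,"dz":14,"ax":0,"ay":0,"az":0},{"dx":0,"dy":-2,"dz":14,"ax":0,"ay":0,"az":0},{"dx":0,"dy":-1,"dz":14,"ax":0,"ay":0,"az":0},{"dx":0,"dy":-1,"dz":13,"ax":0,"ay":0,"az":0}]
[{"dx":0,"dy":-2,"dz":12,"ax":0,"ay":0,"az":0.1},{"dx":0,"dy":-1,"dz":11,"ax":0,"ay":0,"az":0},{"dx":0,"dy":0,"dz":8,"ax":0,"ay":0,"az":0},{"dx":0,"dy":-1,"dz":5,"ax":0,"ay":0,"az":0},{"dx":0,"dy":-0.1,"dz":1.6,"ax":0,"ay":0,"az":0}]
```

View pics/s5.png

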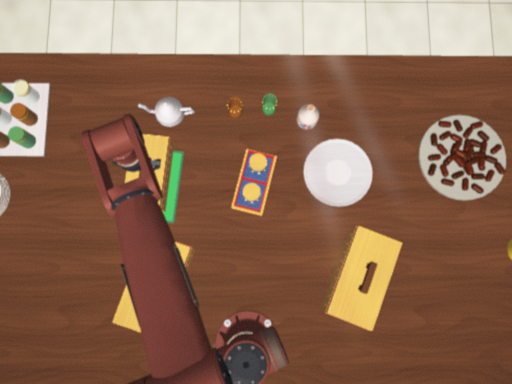

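The lid is over the mat, and in the box below the caddies show at (258,162) and (252,191). Lowering the lid.

Emit:
{"method": "send_rows", "body": {
  "moves": [
    {"dx": 0,"dy": -1,"dz": 3,"ax": 0,"ay": 0,"az": 0},
    {"dx": 0,"dy": -1,"dz": 8,"ax": 0,"ay": 0,"az": 0},
    {"dx": 0,"dy": -1,"dz": 14,"ax": 0,"ay": 0,"az": 0},
    {"dx": 0,"dy": -1,"dz": 18,"ax": 0,"ay": 0,"az": 0},
    {"dx": 0,"dy": -2,"dz": 20,"ax": 0,"ay": 0,"az": 0}
  ]
}}

```text
t: 8.35
eef_pos: [0.5192, 0.299, 0.3742]
orientation: [0.999, -0.048, -0.0, 0.0]
wrist_force: [-0.1, -0.1, -3.7]
grip_width: 0.0146
```

Emit:
{"method": "send_rows", "body": {
  "moves": [
    {"dx": 0,"dy": -2,"dz": 20,"ax": 0,"ay": 0,"az": 0},
    {"dx": 0,"dy": -2,"dz": 19,"ax": 0,"ay": 0,"az": 0},
    {"dx": 0,"dy": -2,"dz": 17,"ax": 0,"ay": 0,"az": 0},
    {"dx": 0,"dy": -1,"dz": 13,"ax": 0,"ay": 0,"az": 0},
    {"dx": 0,"dy": -1,"dz": 8,"ax": 0,"ay": 0,"az": 0}
  ]
}}

```text
t: 8.85
eef_pos: [0.5195, 0.3072, 0.2966]
orientation: [0.999, -0.048, -0.001, 0.001]
wrist_force: [0.5, -0.4, -2.1]
grip_width: 0.0147
```

Emit:
{"method": "send_rows", "body": {
  "moves": [
    {"dx": 0,"dy": 0,"dz": 4,"ax": 0,"ay": 0,"az": 0},
    {"dx": 0,"dy": 0,"dz": 1,"ax": 0,"ay": 0,"az": 0},
    {"dx": 0,"dy": 0,"dz": 0,"ax": 0,"ay": 0,"az": 0}
  ]
}}

```text
t: 9.15
eef_pos: [0.5204, 0.3076, 0.2944]
orientation: [0.999, -0.048, 0.001, -0.0]
wrist_force: [0.3, 1.0, -2.8]
grip_width: 0.0144
```

```bash
python3 - <<'E'
from h import *
st(); s=bot.get_image("scene"); crop(s,"s6",200,160,400,340,4); st()
E
```

```text
t 9.15 p [0.5204 0.3076 0.2944] yaw -5.5 zax [ 1.3e-03  6.0e-04 -1.0e+00] F [ 0.26  0.95 -2.75] w 14.4
t 9.2 p [0.5204 0.3077 0.2947] yaw -5.5 zax [ 1.6e-03  7.0e-04 -1.0e+00] F [-0.75 -0.17 -2.94] w 14.7
```

View pics/s6.png

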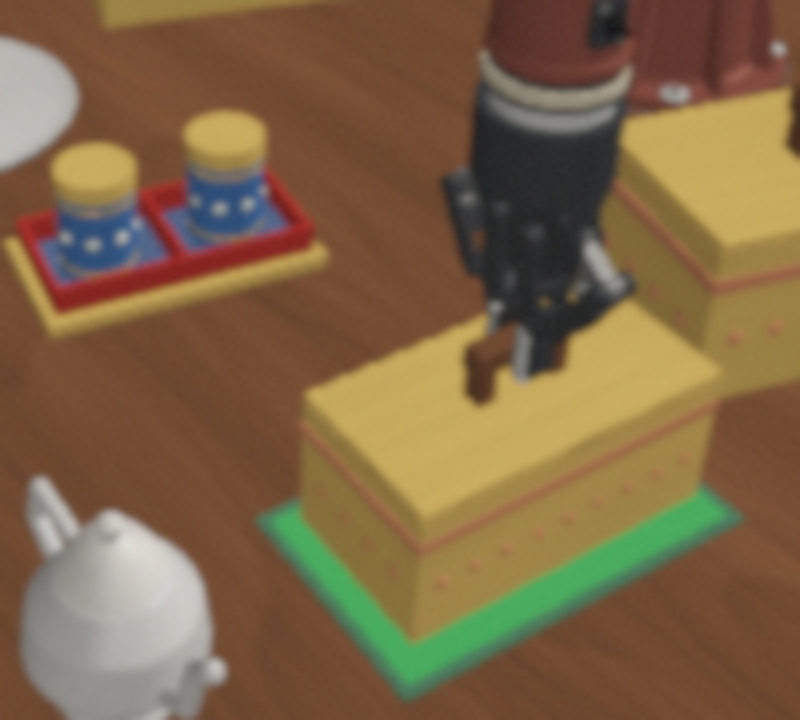

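Emit:
{"method": "send_rows", "body": {
  "moves": [
    {"dx": 0,"dy": 0,"dz": 2,"ax": 0,"ay": 0,"az": 0},
    {"dx": 0,"dy": 0,"dz": 2,"ax": 0,"ay": 0,"az": 0},
    {"dx": 0,"dy": 0,"dz": 2,"ax": 0,"ay": 0,"az": 0},
    {"dx": 0,"dy": 0,"dz": 1,"ax": 0,"ay": 0,"az": 0},
    {"dx": 0,"dy": 0,"dz": 0,"ax": 0,"ay": 0,"az": 0}
  ]
}}

```text
t: 9.7
eef_pos: [0.5199, 0.3074, 0.2864]
orientation: [0.999, -0.048, -0.0, 0.0]
wrist_force: [0.5, 0.5, -3.0]
grip_width: 0.0151
```

Emit:
{"method": "send_rows", "body": {
  "moves": [
    {"dx": 0,"dy": 0,"dz": 1,"ax": 0,"ay": 0,"az": 0},
    {"dx": 0,"dy": 0,"dz": 0,"ax": 0,"ay": 0,"az": 0}
  ]
}}

```text
t: 9.9
eef_pos: [0.5201, 0.3076, 0.2859]
orientation: [0.999, -0.048, 0.0, -0.0]
wrist_force: [0.3, 0.7, -2.0]
grip_width: 0.0148
```

Emit:
{"method": "send_rows", "body": {
  "moves": [
    {"dx": 0,"dy": 0,"dz": 1,"ax": 0,"ay": 0,"az": 0},
    {"dx": 0,"dy": 0,"dz": 0,"ax": 0,"ay": 0,"az": 0}
  ]
}}

```text
t: 10.1
eef_pos: [0.5201, 0.3077, 0.2858]
orientation: [0.999, -0.048, -0.0, -0.0]
wrist_force: [-3.6, -1.8, 4.3]
grip_width: 0.0145
```

Contact: the vertical force went from −3 to +4 N. I'll release, opening to 50 mm, and go straight up.

Emit:
{"method": "send_rows", "body": {
  "moves": [
    {"dx": 0,"dy": 0,"dz": 0,"ax": 0,"ay": 0,"az": 0},
    {"dx": 0,"dy": 0,"dz": 0,"ax": 0,"ay": 0,"az": 0},
    {"dx": 0,"dy": 0,"dz": 0,"ax": 0,"ay": 0,"az": 0},
    {"dx": 0,"dy": 0,"dz": 0,"ax": 0,"ay": 0,"az": 0}
  ],
  "hand": 50
}}

```text
t: 10.5
eef_pos: [0.5201, 0.3075, 0.2846]
orientation: [0.999, -0.048, 0.0, -0.0]
wrist_force: [-0.1, 0.2, -0.5]
grip_width: 0.0499
```

Emit:
{"method": "send_rows", "body": {
  "moves": [
    {"dx": 0,"dy": 0,"dz": -4,"ax": 0,"ay": 0,"az": 0},
    {"dx": 0,"dy": 0,"dz": -10,"ax": 0,"ay": 0,"az": 0},
    {"dx": 0,"dy": 0,"dz": -16,"ax": 0,"ay": 0,"az": 0},
    {"dx": 0,"dy": 0,"dz": -22,"ax": 0,"ay": 0,"az": 0},
    {"dx": 0,"dy": 0,"dz": -26,"ax": 0,"ay": 0,"az": 0}
  ]
}}

```text
t: 11.0
eef_pos: [0.5199, 0.3074, 0.3643]
orientation: [0.999, -0.048, -0.0, 0.0]
wrist_force: [-0.0, -1.3, -0.0]
grip_width: 0.05
```

```bash
python3 - <<'E'
from h import *
im=bot.get_image("top"); px=im["pixels"]; hsv=cv2.cvtColor(px,cv2.COLOR_BGR2HSV); crop(im,"t7",220,135,300,225,7)
st(); s=bot.get_image("scene"); crop(s,"s7",190,170,390,340,4)
# brass tops in the box (top cam)
m=cv2.inRange(hsv,(18,90,120),(34,255,255))
m[:,:225]=0; m[:,290:]=0; m[:140]=0; m[225:]=0
n,l,sx,ce=cv2.connectedComponentsWithStats(m)
for i in range(1,n):
    if sx[i,4]>30: print(sx[i],ce[i],ray(im,ce[i],.096).round(4))
E
```

```text
t 11.05 p [0.5216 0.3083 0.3706] yaw -5.49 zax [ 0.0091  0.0041 -1.    ] F [0.62 0.58 2.84] w 50.4
[231 150  46  66 285] [252.92982456 189.4       ] [ 0.4866 -0.019   0.096 ]
[250 154  17  17 230] [257.63478261 161.93043478] [ 0.577 -0.034  0.096]
[243 183  17  18 238] [251.20168067 191.58823529] [ 0.4795 -0.0135  0.096 ]
```

View pics/s7.png

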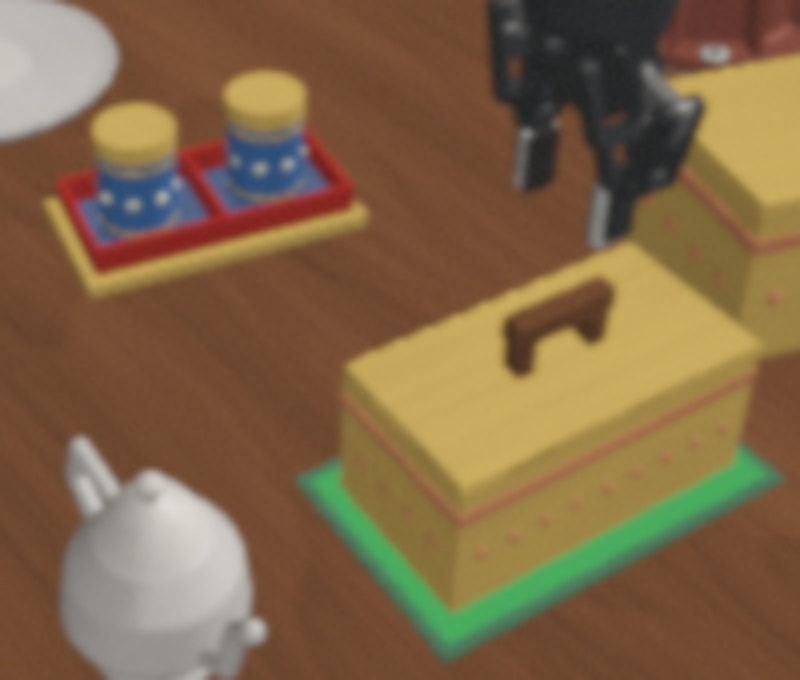

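View pics/t7.png

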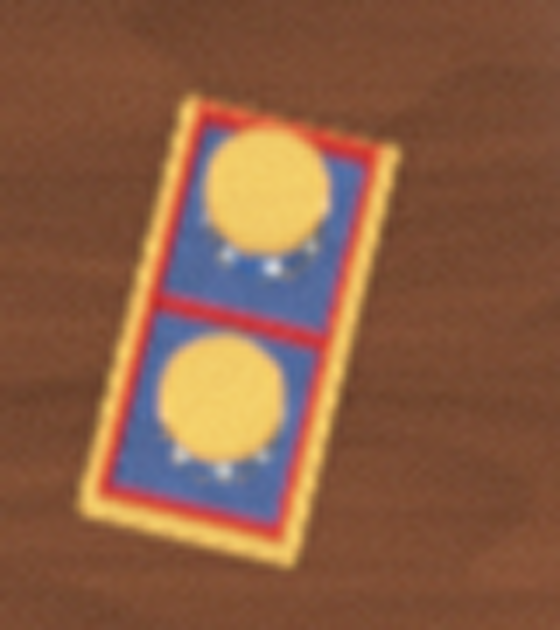

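The lid stands level and upright on the mat, with green showing around it. From the top view the caddies are at about (0.577,−0.034) and (0.4795,−0.0135). I'll move over the box for a wrist view.

```bash
python3 - <<'E'
from h import *
st(); plan((.500,-.018,.40),-14,16)
E
```

```text
t 11.1 p [0.5218 0.3084 0.3695] yaw -5.5 zax [ 0.0104  0.0047 -0.9999] F [ 1.21 -0.38  0.35] w 50.0
[{"dx":0,"dy":4,"dz":0,"ax":0,"ay":0,"az":0.1},{"dx":0,"dy":10,"dz":-1,"ax":0,"ay":0,"az":0.3},{"dx":1,"dy":16,"dz":-2,"ax":0,"ay":0,"az":0.4},{"dx":1,"dy":21,"dz":-2,"ax":-0.1,"ay":-0.1,"az":0.5},{"dx":1,"dy":25,"dz":-2,"ax":0,"ay":0,"az":0.7}]
[{"dx":2,"dy":27,"dz":-3,"ax":0,"ay":-0.1,"az":0.7},{"dx":2,"dy":30,"dz":-3,"ax":0,"ay":0,"az":0.8},{"dx":3,"dy":30,"dz":-3,"ax":-0.1,"ay":-0.1,"az":0.8},{"dx":3,"dy":30,"dz":-3,"ax":0,"ay":0,"az":0.7},{"dx":4,"dy":30,"dz":-3,"ax":0,"ay":-0.1,"az":0.8}]
[{"dx":3,"dy":27,"dz":-2,"ax":-0.1,"ay":0,"az":0.7},{"dx":4,"dy":25,"dz":-3,"ax":0,"ay":-0.1,"az":0.7},{"dx":3,"dy":20,"dz":-2,"ax":0,"ay":0,"az":0.5},{"dx":3,"dy":16,"dz":-1,"ax":0,"ay":0,"az":0.4},{"dx":2,"dy":10,"dz":-1,"ax":-0.1,"ay":0,"az":0.3}]
[{"dx":0.2,"dy":4.1,"dz":-0.5,"ax":0,"ay":0,"az":0.1}]
```

Emit:
{"method": "send_rows", "body": {
  "moves": [
    {"dx": 0,"dy": 4,"dz": -10,"ax": 0,"ay": 0,"az": 0.1},
    {"dx": 0,"dy": 10,"dz": -8,"ax": 0,"ay": 0,"az": 0.3},
    {"dx": 1,"dy": 16,"dz": -6,"ax": 0,"ay": 0,"az": 0.4},
    {"dx": 1,"dy": 21,"dz": -4,"ax": 0,"ay": 0,"az": 0.5},
    {"dx": 1,"dy": 25,"dz": -2,"ax": 0,"ay": 0,"az": 0.7}
  ],
  "hand": 85
}}

```text
t: 11.6
eef_pos: [0.5144, 0.2301, 0.3928]
orientation: [0.998, -0.066, -0.0, 0.0]
wrist_force: [0.5, -0.4, 0.7]
grip_width: 0.0851
```

Emit:
{"method": "send_rows", "body": {
  "moves": [
    {"dx": 2,"dy": 27,"dz": 0,"ax": 0,"ay": 0,"az": 0.7},
    {"dx": 2,"dy": 30,"dz": 0,"ax": 0,"ay": 0,"az": 0.8},
    {"dx": 3,"dy": 30,"dz": 0,"ax": 0,"ay": 0,"az": 0.8},
    {"dx": 3,"dy": 30,"dz": 0,"ax": 0,"ay": 0,"az": 0.7},
    {"dx": 4,"dy": 30,"dz": 0,"ax": 0,"ay": 0,"az": 0.8}
  ]
}}

```text
t: 12.1
eef_pos: [0.5045, 0.082, 0.3922]
orientation: [0.995, -0.099, -0.001, 0.0]
wrist_force: [0.6, -0.8, 0.6]
grip_width: 0.0852
```

Emit:
{"method": "send_rows", "body": {
  "moves": [
    {"dx": 3,"dy": 27,"dz": 0,"ax": 0,"ay": 0,"az": 0.7},
    {"dx": 4,"dy": 25,"dz": 0,"ax": 0,"ay": 0,"az": 0.7},
    {"dx": 3,"dy": 20,"dz": 0,"ax": 0,"ay": 0,"az": 0.5},
    {"dx": 3,"dy": 16,"dz": 0,"ax": 0,"ay": 0,"az": 0.4},
    {"dx": 2,"dy": 10,"dz": 0,"ax": 0,"ay": 0,"az": 0.3}
  ]
}}

```text
t: 12.6
eef_pos: [0.4983, -0.0167, 0.3923]
orientation: [0.992, -0.122, -0.001, 0.0]
wrist_force: [-0.5, -0.4, -0.3]
grip_width: 0.0847
```

Emit:
{"method": "send_rows", "body": {
  "moves": [
    {"dx": 0,"dy": 4,"dz": 0,"ax": 0,"ay": 0,"az": 0.1},
    {"dx": 0,"dy": 0,"dz": 0,"ax": 0,"ay": 0,"az": 0}
  ]
}}

```text
t: 12.8
eef_pos: [0.4979, -0.0191, 0.3925]
orientation: [0.992, -0.122, -0.0, -0.0]
wrist_force: [-0.0, 0.4, 0.9]
grip_width: 0.0853
```

```bash
python3 - <<'E'
from h import *
st(); w=bot.get_image("wrist"); cv2.imwrite("pics/w8.png",w["pixels"]); st()
im=w; hsv=cv2.cvtColor(w["pixels"],cv2.COLOR_BGR2HSV); m=cv2.inRange(hsv,(18,90,120),(34,255,255)); m[:,:120]=0; m[:,400:]=0
m=cv2.morphologyEx(m,cv2.MORPH_OPEN,np.ones((15,15)))
n,l,sx,ce=cv2.connectedComponentsWithStats(m)
for i in range(1,n):
    if sx[i,4]>300: print(sx[i],ce[i],ray(im,ce[i],.096).round(4))
print(proj(w,[[.577,-.034,.096],[.4795,-.0135,.096]]))
E
```

```text
t 12.8 p [ 0.4979 -0.0191  0.3925] yaw -14.07 zax [-6.e-04  2.e-04 -1.e+00] F [-0.04  0.35  0.94] w 85.3
t 12.85 p [ 0.498  -0.0186  0.3926] yaw -14.02 zax [-3.e-04  4.e-04 -1.e+00] F [-0.1  -0.56  0.08] w 85.3
[ 212   49   66   69 3715] [244.64979812  83.14966353] [ 0.5823 -0.0322  0.096 ]
[ 221  165   58   60 2880] [249.740625   194.40555556] [ 0.4852 -0.0119  0.096 ]
[[248.29169777  89.0272244 ]
 [252.8164234  199.52650373]]
```

View pics/w8.png

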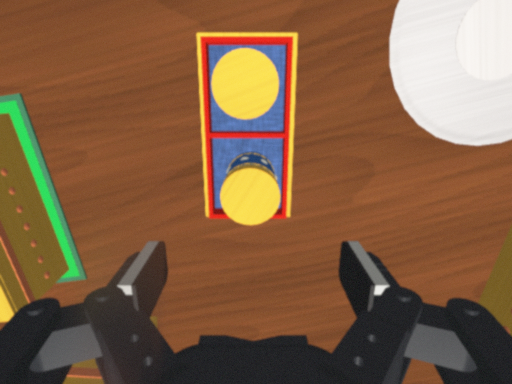

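The wrist view shows the two brass tops at (245,83) and (250,194). The wrist and top cameras disagree by about 5 mm in x, so I'll use the scene camera to settle it.

```bash
python3 - <<'E'
from h import *
s=bot.get_image("scene"); hsv=cv2.cvtColor(s["pixels"],cv2.COLOR_BGR2HSV)
crop(s,"s9",195,175,295,245,7)
print(proj(s,[[.577,-.034,.096],[.4795,-.0135,.096],[.5823,-.0322,.096],[.4852,-.0119,.096]]).round(1).tolist())
# fine: full caddy silhouette axis; brass top ellipse
sub=s["pixels"][175:245,195:295]; big=cv2.resize(sub,None,fx=4,fy=4,interpolation=cv2.INTER_CUBIC)
m=cv2.inRange(cv2.cvtColor(big,cv2.COLOR_BGR2HSV),(15,80,130),(34,255,255)); m=cv2.morphologyEx(m,cv2.MORPH_OPEN,np.ones((21,21)))
n,l,sx,ce=cv2.connectedComponentsWithStats(m)
for i in range(1,n):
    x,y,a,b,A=sx[i]
    ctr=((x+a/2)/4-.5+195,(y)/4+175); print(sx[i],ctr, "left/right",x/4+195,(x+a)/4+195)
def outline(c):
    th=np.linspace(0,2*np.pi,60); q=proj(s,[[c[0]+.028*np.cos(t),c[1]+.028*np.sin(t),.096] for t in th]); return q.min(0).round(1),q.max(0).round(1)
for c in ((.577,-.034),(.5823,-.0322),(.4795,-.0135),(.4852,-.0119)): print(c,outline(c))
E
```

```text
[[223.9, 201.2], [256.4, 193.0], [222.6, 202.1], [255.1, 193.9]]
[ 203   48   86   62 4525] (np.float64(256.0), np.float64(187.0)) left/right 245.75 267.25
[  70   80   90   65 4910] (np.float64(223.25), np.float64(195.0)) left/right 212.5 235.0
[229 214  24  22 522] (np.float64(254.75), np.float64(228.5)) left/right 252.25 258.25
[172 230  21  21 441] (np.float64(240.125), np.float64(232.5)) left/right 238.0 243.25
[ 66 254  28  23 635] (np.float64(214.5), np.float64(238.5)) left/right 211.5 218.5
(0.577, -0.034) (array([213.8, 195.7]), array([234. , 206.9]))
(0.5823, -0.0322) (array([212.5, 196.6]), array([232.8, 207.9]))
(0.4795, -0.0135) (array([246.6, 187.8]), array([266.1, 198.3]))
(0.4852, -0.0119) (array([245.3, 188.7]), array([264.9, 199.3]))
```

View pics/s9.png

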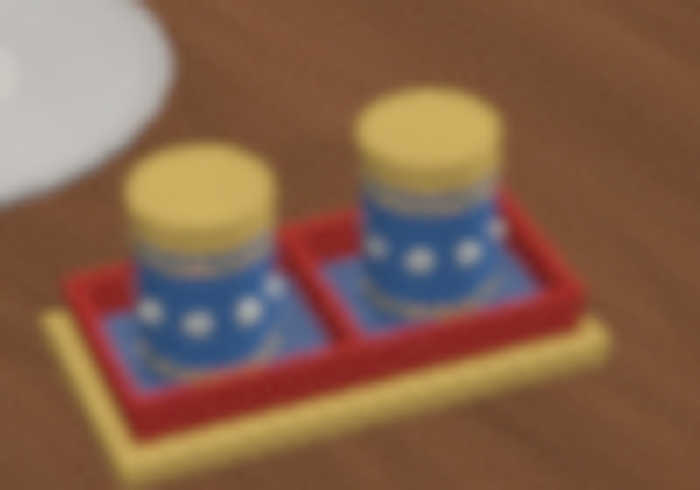

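The scene camera agrees with the top camera. I'll use far caddy (0.578,−0.0335) and near caddy (0.481,−0.013), and lift the near one first.

Emit:
{"method": "send_rows", "body": {
  "moves": [
    {"dx": -3,"dy": 0,"dz": 3,"ax": 0,"ay": 0,"az": 0},
    {"dx": -5,"dy": -1,"dz": 9,"ax": 0,"ay": 0,"az": 0},
    {"dx": -6,"dy": 0,"dz": 15,"ax": 0,"ay": 0,"az": 0},
    {"dx": -3,"dy": 0,"dz": 19,"ax": 0,"ay": 0,"az": 0},
    {"dx": -1,"dy": 0,"dz": 20,"ax": 0,"ay": 0,"az": 0}
  ]
}}

```text
t: 13.4
eef_pos: [0.4799, -0.0126, 0.3248]
orientation: [0.993, -0.121, -0.001, -0.0]
wrist_force: [-0.1, 0.0, -0.3]
grip_width: 0.0851
```

Emit:
{"method": "send_rows", "body": {
  "moves": [
    {"dx": 0,"dy": 0,"dz": 15,"ax": 0,"ay": 0,"az": 0},
    {"dx": 0,"dy": 0,"dz": 8,"ax": 0,"ay": 0,"az": 0},
    {"dx": 0,"dy": 0,"dz": 3,"ax": 0,"ay": 0,"az": 0},
    {"dx": 0,"dy": 0,"dz": 0,"ax": 0,"ay": 0,"az": 0}
  ]
}}

```text
t: 13.8
eef_pos: [0.4807, -0.0131, 0.3001]
orientation: [0.993, -0.122, -0.001, -0.0]
wrist_force: [-0.4, -0.2, 0.5]
grip_width: 0.0851
```

```bash
cat >> h.py <<'E'
def weigh(n=8):
    F=[];E=[]
    for _ in range(n):
        bot.get_image("wrist"); o=bot.get_obs(); F.append(o["wrist_force"]); E.append(o["joint_efforts"])
    F=np.array(F); print("F mean",F.mean(0).round(2),"sd",F.std(0).round(2),"eff",np.mean(E,0)[1:3].round(3))
E
python3 - <<'E'
from h import *
weigh(6); st(); w=bot.get_image("wrist"); cv2.imwrite("pics/w10.png",w["pixels"]); 
E
```

```text
F mean [ 0.22  0.16 -0.14] sd [0.3  0.35 0.64] eff [-27.909 -26.687]
t 14.1 p [ 0.4814 -0.0134  0.3015] yaw -14.0 zax [ 1.6e-03 -3.0e-04 -1.0e+00] F [ 0.12 -0.33  0.06] w 85.0
```

View pics/w10.png

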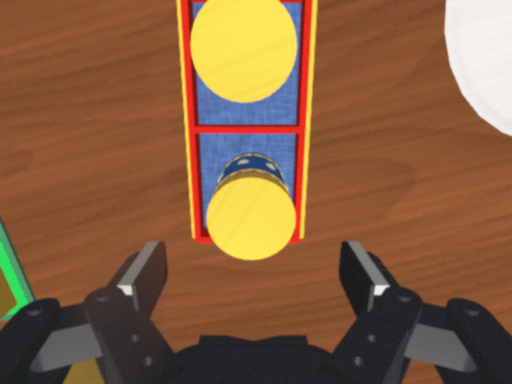

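The near caddy, at column 252, is centred between the jaws. Going down.

Emit:
{"method": "send_rows", "body": {
  "moves": [
    {"dx": 0,"dy": 0,"dz": 4,"ax": 0,"ay": 0,"az": 0},
    {"dx": 0,"dy": 0,"dz": 9,"ax": 0,"ay": 0,"az": 0},
    {"dx": 0,"dy": 0,"dz": 13,"ax": 0,"ay": 0,"az": 0},
    {"dx": 0,"dy": 0,"dz": 15,"ax": 0,"ay": 0,"az": 0},
    {"dx": 0,"dy": 0,"dz": 14,"ax": 0,"ay": 0,"az": 0}
  ]
}}

```text
t: 14.65
eef_pos: [0.4804, -0.0132, 0.2438]
orientation: [0.993, -0.122, -0.001, -0.0]
wrist_force: [-0.1, 0.4, 0.1]
grip_width: 0.0847
```

Emit:
{"method": "send_rows", "body": {
  "moves": [
    {"dx": 0,"dy": 0,"dz": 12,"ax": 0,"ay": 0,"az": 0},
    {"dx": 0,"dy": 0,"dz": 9,"ax": 0,"ay": 0,"az": 0},
    {"dx": 0,"dy": 0,"dz": 5,"ax": 0,"ay": 0,"az": 0},
    {"dx": 0,"dy": 0,"dz": 1,"ax": 0,"ay": 0,"az": 0},
    {"dx": 0,"dy": 0,"dz": 0,"ax": 0,"ay": 0,"az": 0}
  ]
}}

```text
t: 15.15
eef_pos: [0.4812, -0.0133, 0.2188]
orientation: [0.993, -0.122, 0.0, 0.0]
wrist_force: [0.3, 0.5, 0.2]
grip_width: 0.0849
```

```bash
python3 - <<'E'
from h import *
w=bot.get_image("wrist"); st(); cv2.imwrite("pics/w11.png",w["pixels"]); s=bot.get_image("scene"); crop(s,"s11",195,130,295,245,5)
E
```

```text
t 15.2 p [ 0.4814 -0.0134  0.2191] yaw -14.0 zax [ 1.e-03 -2.e-04 -1.e+00] F [-0.03  0.28 -0.1 ] w 85.3
```

View pics/w11.png

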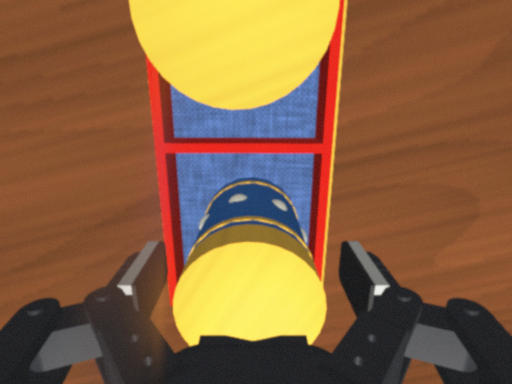

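View pics/s11.png

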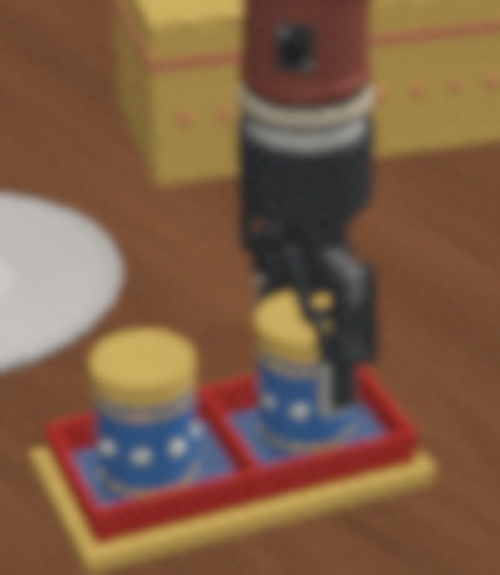

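```bash
python3 - <<'E'
from h import *
s=bot.get_image("scene"); p,Q,o=pose(); w=bot.get_image("wrist")
for off in (.155,.160,.173):
    for y in (-.0425,.0425,-.05):
        P=p+Q.apply([0,y,off]); print(off,y,P.round(3),proj(s,[P])[0].round(1),((proj(s,[P])[0]-[195,130])*5).round(0), "wrist",proj(w,[P])[0].round(1))
print(proj(w,[[.481,-.0134,.096],[.4795,-.0135,.096],[.4852,-.0119,.096]]).round(1).tolist())
E
```

```text
0.155 -0.0425 [0.492 0.028 0.064] [261.7 210.1] [333. 401.] wrist [165.8 264. ]
0.155 0.0425 [ 0.471 -0.055  0.064] [250.2 195.1] [276. 326.] wrist [343.7 264. ]
0.155 -0.05 [0.494 0.035 0.064] [262.8 211.5] [339. 408.] wrist [150.1 264. ]
0.16 -0.0425 [0.492 0.028 0.059] [261.7 211.6] [333. 408.] wrist [168.6 258.4]
0.16 0.0425 [ 0.471 -0.055  0.059] [250.2 196.5] [276. 333.] wrist [340.8 258.4]
0.16 -0.05 [0.494 0.035 0.059] [262.7 213. ] [339. 415.] wrist [153.4 258.4]
0.173 -0.0425 [0.492 0.028 0.046] [261.6 215.3] [333. 427.] wrist [175.1 245.5]
0.173 0.0425 [ 0.471 -0.055  0.046] [250.3 200.1] [276. 351.] wrist [334.  245.5]
0.173 -0.05 [0.494 0.035 0.046] [262.7 216.8] [338. 434.] wrist [161.1 245.5]
[[255.6, 311.4], [256.8, 314.5], [249.0, 303.2]]
```

The finger position in the scene view matches the prediction, so the grasp is centred. Closing at 60 N.

Emit:
{"method": "send_rows", "body": {
  "moves": [
    {"dx": 0,"dy": 0,"dz": 0,"ax": 0,"ay": 0,"az": 0},
    {"dx": 0,"dy": 0,"dz": 0,"ax": 0,"ay": 0,"az": 0},
    {"dx": 0,"dy": 0,"dz": 0,"ax": 0,"ay": 0,"az": 0},
    {"dx": 0,"dy": 0,"dz": 0,"ax": 0,"ay": 0,"az": 0},
    {"dx": 0,"dy": 0,"dz": 0,"ax": 0,"ay": 0,"az": 0}
  ],
  "hand": 0,
  "force": 60
}}

```text
t: 15.85
eef_pos: [0.4816, -0.0134, 0.2195]
orientation: [0.993, -0.122, 0.001, -0.0]
wrist_force: [0.7, 0.1, 5.9]
grip_width: 0.0555
```

Emit:
{"method": "send_rows", "body": {
  "moves": [
    {"dx": 0,"dy": 0,"dz": -1,"ax": 0,"ay": 0,"az": 0},
    {"dx": 0,"dy": 0,"dz": -2,"ax": 0,"ay": 0,"az": 0},
    {"dx": 0,"dy": 0,"dz": -4,"ax": 0,"ay": 0,"az": 0},
    {"dx": 0,"dy": 0,"dz": -6,"ax": 0,"ay": 0,"az": 0},
    {"dx": 0,"dy": 0,"dz": -8,"ax": 0,"ay": 0,"az": 0}
  ]
}}

```text
t: 16.35
eef_pos: [0.4807, -0.0132, 0.2397]
orientation: [0.993, -0.122, -0.001, -0.0]
wrist_force: [-0.6, 0.3, -1.0]
grip_width: 0.0559
```

Emit:
{"method": "send_rows", "body": {
  "moves": [
    {"dx": 0,"dy": 0,"dz": -8,"ax": 0,"ay": 0,"az": 0},
    {"dx": 0,"dy": 0,"dz": -7,"ax": 0,"ay": 0,"az": 0},
    {"dx": 0,"dy": 0,"dz": -4,"ax": 0,"ay": 0,"az": 0},
    {"dx": 0,"dy": 0,"dz": -1,"ax": 0,"ay": 0,"az": 0},
    {"dx": 0,"dy": 0,"dz": 0,"ax": 0,"ay": 0,"az": 0}
  ]
}}

```text
t: 16.85
eef_pos: [0.481, -0.0133, 0.2599]
orientation: [0.993, -0.122, 0.0, -0.0]
wrist_force: [0.3, 0.3, -2.1]
grip_width: 0.0552
```

```bash
python3 - <<'E'
from h import *
st(); weigh(16); st(); print(bot.get_obs()["ft_torque"]); s=bot.get_image("scene"); crop(s,"s12",195,130,295,245,5)
E
```

```text
t 16.85 p [ 0.481  -0.0133  0.2599] yaw -14.0 zax [ 4.e-04 -0.e+00 -1.e+00] F [ 0.3   0.28 -2.06] w 55.2
F mean [ 0.22  0.17 -1.05] sd [0.47 0.36 0.51] eff [-29.836 -25.736]
t 17.65 p [ 0.481  -0.0133  0.2597] yaw -14.0 zax [ 1.e-04 -0.e+00 -1.e+00] F [-0.11 -0.16 -0.28] w 55.4
[-0.00804033 -0.01259136 -0.0232351 ]
```

View pics/s12.png

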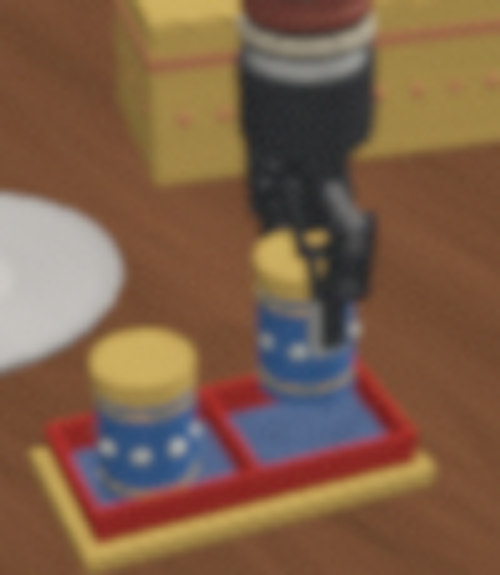

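The caddy came up cleanly and upright. The vertical force is −1.05 N against −0.14 N empty, about 0.1 kg, so this is the light one. I'll stand it back where it was.

Emit:
{"method": "send_rows", "body": {
  "moves": [
    {"dx": 0,"dy": 0,"dz": 2,"ax": 0,"ay": 0,"az": 0},
    {"dx": 0,"dy": 0,"dz": 5,"ax": 0,"ay": 0,"az": 0},
    {"dx": 0,"dy": 0,"dz": 8,"ax": 0,"ay": 0,"az": 0},
    {"dx": 0,"dy": 0,"dz": 8,"ax": 0,"ay": 0,"az": 0},
    {"dx": 0,"dy": 0,"dz": 6,"ax": 0,"ay": 0,"az": 0}
  ]
}}

```text
t: 18.2
eef_pos: [0.4805, -0.0132, 0.2294]
orientation: [0.993, -0.122, -0.001, -0.0]
wrist_force: [-0.0, 0.3, -1.3]
grip_width: 0.0556
```

Emit:
{"method": "send_rows", "body": {
  "moves": [
    {"dx": 0,"dy": 0,"dz": 4,"ax": 0,"ay": 0,"az": 0},
    {"dx": 0,"dy": 0,"dz": 3,"ax": 0,"ay": 0,"az": 0},
    {"dx": 0,"dy": 0,"dz": 2,"ax": 0,"ay": 0,"az": 0},
    {"dx": 0,"dy": 0,"dz": 1,"ax": 0,"ay": 0,"az": 0},
    {"dx": 0,"dy": 0,"dz": 0,"ax": 0,"ay": 0,"az": 0}
  ]
}}

```text
t: 18.7
eef_pos: [0.4811, -0.0133, 0.2208]
orientation: [0.993, -0.122, 0.0, -0.0]
wrist_force: [0.8, -0.7, -1.9]
grip_width: 0.0553
```

Emit:
{"method": "send_rows", "body": {
  "moves": [
    {"dx": 0,"dy": 0,"dz": 1,"ax": 0,"ay": 0,"az": 0},
    {"dx": 0,"dy": 0,"dz": 0,"ax": 0,"ay": 0,"az": 0},
    {"dx": 0,"dy": 0,"dz": 0,"ax": 0,"ay": 0,"az": 0}
  ]
}}

```text
t: 19.0
eef_pos: [0.4811, -0.0133, 0.2198]
orientation: [0.993, -0.122, 0.0, 0.0]
wrist_force: [0.5, -0.4, -0.4]
grip_width: 0.0556
```

Emit:
{"method": "send_rows", "body": {
  "moves": [
    {"dx": 0,"dy": 0,"dz": 0.5,"ax": 0,"ay": 0,"az": 0},
    {"dx": 0,"dy": 0,"dz": 0,"ax": 0,"ay": 0,"az": 0}
  ]
}}

```text
t: 19.2
eef_pos: [0.4812, -0.0133, 0.2195]
orientation: [0.993, -0.122, 0.0, 0.0]
wrist_force: [-0.2, 0.0, 0.3]
grip_width: 0.0556
```

Emit:
{"method": "send_rows", "body": {
  "moves": [
    {"dx": 0,"dy": 0,"dz": 0.5,"ax": 0,"ay": 0,"az": 0},
    {"dx": 0,"dy": 0,"dz": 0,"ax": 0,"ay": 0,"az": 0}
  ]
}}

```text
t: 19.4
eef_pos: [0.4813, -0.0133, 0.2195]
orientation: [0.993, -0.122, -0.0, 0.0]
wrist_force: [-2.5, 0.1, 5.9]
grip_width: 0.0556
```

It has touched the floor at +5.9 N. Release and rise.

Emit:
{"method": "send_rows", "body": {
  "moves": [
    {"dx": 0,"dy": 0,"dz": 0,"ax": 0,"ay": 0,"az": 0},
    {"dx": 0,"dy": 0,"dz": 0,"ax": 0,"ay": 0,"az": 0},
    {"dx": 0,"dy": 0,"dz": 0,"ax": 0,"ay": 0,"az": 0},
    {"dx": 0,"dy": 0,"dz": 0,"ax": 0,"ay": 0,"az": 0}
  ],
  "hand": 85
}}

```text
t: 19.8
eef_pos: [0.481, -0.0133, 0.2186]
orientation: [0.993, -0.122, -0.0, -0.0]
wrist_force: [0.1, -0.2, 0.5]
grip_width: 0.0852
```

Emit:
{"method": "send_rows", "body": {
  "moves": [
    {"dx": 0,"dy": 0,"dz": -3,"ax": 0,"ay": 0,"az": 0},
    {"dx": 0,"dy": 0,"dz": -9,"ax": 0,"ay": 0,"az": 0},
    {"dx": 0,"dy": 0,"dz": -14,"ax": 0,"ay": 0,"az": 0},
    {"dx": 0,"dy": 0,"dz": -18,"ax": 0,"ay": 0,"az": 0},
    {"dx": 0,"dy": 0,"dz": -18,"ax": 0,"ay": 0,"az": 0}
  ]
}}

```text
t: 20.3
eef_pos: [0.481, -0.0133, 0.2819]
orientation: [0.993, -0.122, 0.0, -0.0]
wrist_force: [0.1, -0.1, 0.3]
grip_width: 0.0853
```

Emit:
{"method": "send_rows", "body": {
  "moves": [
    {"dx": 0,"dy": 0,"dz": -14,"ax": 0,"ay": 0,"az": 0},
    {"dx": 0,"dy": 0,"dz": -9,"ax": 0,"ay": 0,"az": 0},
    {"dx": 0,"dy": 0,"dz": -4,"ax": 0,"ay": 0,"az": 0},
    {"dx": 0,"dy": 0,"dz": -1,"ax": 0,"ay": 0,"az": 0},
    {"dx": 0,"dy": 0,"dz": 0,"ax": 0,"ay": 0,"az": 0}
  ]
}}

```text
t: 20.8
eef_pos: [0.4807, -0.0133, 0.3082]
orientation: [0.993, -0.122, -0.001, -0.0]
wrist_force: [-0.0, -0.4, 0.3]
grip_width: 0.0849
```

```bash
python3 - <<'E'
from h import *
st(); w=bot.get_image("wrist"); cv2.imwrite("pics/w13.png",w["pixels"]); s=bot.get_image("scene"); crop(s,"s13",195,130,295,245,5)
plan((.578,-.0335,.31),-14.,9)
E
```

```text
t 20.8 p [ 0.4807 -0.0133  0.3082] yaw -14.0 zax [-1.1e-03  2.0e-04 -1.0e+00] F [-0.   -0.37  0.26] w 84.9
[{"dx":3,"dy":0,"dz":0,"ax":0,"ay":0,"az":0},{"dx":10,"dy":0,"dz":0,"ax":0,"ay":0,"az":0},{"dx":13,"dy":-1,"dz":-1,"ax":0,"ay":0,"az":0},{"dx":15,"dy":-1,"dz":0,"ax":0,"ay":0,"az":0},{"dx":17,"dy":0,"dz":0,"ax":0,"ay":0.1,"az":0}]
[{"dx":16,"dy":-1,"dz":-1,"ax":0,"ay":0,"az":0},{"dx":13,"dy":0,"dz":0,"ax":0,"ay":0,"az":0},{"dx":9,"dy":-1,"dz":0,"ax":0,"ay":0,"az":0},{"dx":3.4,"dy":0.1,"dz":-0.3,"ax":0,"ay":0,"az":0}]
```

View pics/w13.png

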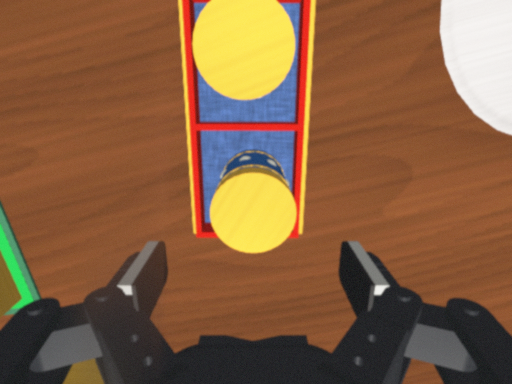

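View pics/s13.png

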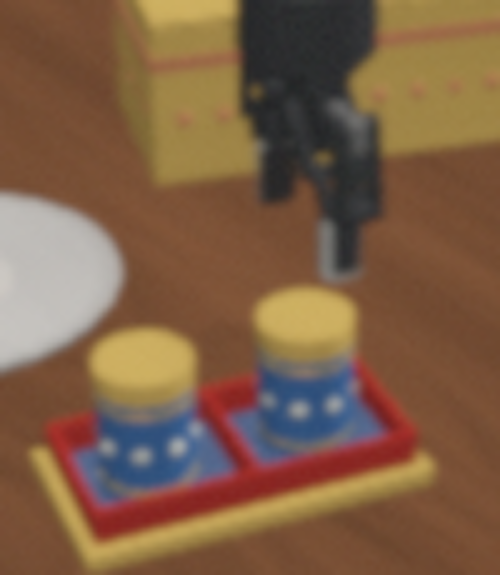

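The first caddy stands upright in its compartment, at wrist (254,210). Moving to the second, with its top at wrist (245,48).

Emit:
{"method": "send_rows", "body": {
  "moves": [
    {"dx": 3,"dy": 0,"dz": 0,"ax": 0,"ay": 0,"az": 0},
    {"dx": 10,"dy": 0,"dz": 0,"ax": 0,"ay": 0,"az": 0},
    {"dx": 13,"dy": -1,"dz": 0,"ax": 0,"ay": 0,"az": 0},
    {"dx": 15,"dy": -1,"dz": 0,"ax": 0,"ay": 0,"az": 0},
    {"dx": 17,"dy": 0,"dz": 0,"ax": 0,"ay": 0,"az": 0}
  ]
}}

```text
t: 21.4
eef_pos: [0.5393, -0.0257, 0.3087]
orientation: [0.993, -0.122, 0.0, -0.0]
wrist_force: [0.0, 0.8, -0.5]
grip_width: 0.0849
```

Emit:
{"method": "send_rows", "body": {
  "moves": [
    {"dx": 16,"dy": -1,"dz": 0,"ax": 0,"ay": 0,"az": 0},
    {"dx": 13,"dy": 0,"dz": 0,"ax": 0,"ay": 0,"az": 0},
    {"dx": 9,"dy": -1,"dz": 0,"ax": 0,"ay": 0,"az": 0},
    {"dx": 3,"dy": 0,"dz": 0,"ax": 0,"ay": 0,"az": 0},
    {"dx": 0,"dy": 0,"dz": 0,"ax": 0,"ay": 0,"az": 0}
  ]
}}

```text
t: 21.9
eef_pos: [0.5785, -0.0335, 0.3085]
orientation: [0.993, -0.122, -0.0, -0.0]
wrist_force: [0.1, 0.2, 0.2]
grip_width: 0.0848
```

```bash
python3 - <<'E'
from h import *
weigh(6); st(); w=bot.get_image("wrist"); cv2.imwrite("pics/w14.png",w["pixels"]); print(proj(w,[[.578,-.0335,.096]]))
E
```

```text
F mean [ 0.27  0.36 -0.05] sd [0.32 0.41 0.51] eff [-36.917 -27.786]
t 22.2 p [ 0.5776 -0.0332  0.3087] yaw -13.99 zax [-2.e-04  0.e+00 -1.e+00] F [-0.23  0.42 -0.4 ] w 84.8
[[254.4622603  215.42861496]]
```

View pics/w14.png

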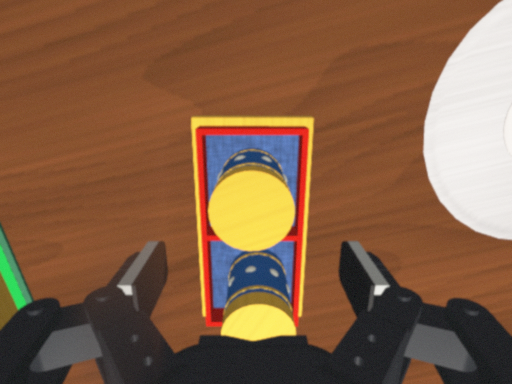

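It is centred the same way the first one was, at (252,208). Descend and grip.

Emit:
{"method": "send_rows", "body": {
  "moves": [
    {"dx": 0,"dy": 0,"dz": 4,"ax": 0,"ay": 0,"az": 0},
    {"dx": 0,"dy": 0,"dz": 9,"ax": 0,"ay": 0,"az": 0},
    {"dx": 0,"dy": 0,"dz": 14,"ax": 0,"ay": 0,"az": 0},
    {"dx": 0,"dy": 0,"dz": 17,"ax": 0,"ay": 0,"az": 0},
    {"dx": 0,"dy": 0,"dz": 16,"ax": 0,"ay": 0,"az": 0}
  ]
}}

```text
t: 22.75
eef_pos: [0.5775, -0.0333, 0.2467]
orientation: [0.993, -0.122, -0.001, -0.0]
wrist_force: [0.0, 0.4, 0.1]
grip_width: 0.0849
```

Emit:
{"method": "send_rows", "body": {
  "moves": [
    {"dx": 0,"dy": 0,"dz": 13,"ax": 0,"ay": 0,"az": 0},
    {"dx": 0,"dy": 0,"dz": 10,"ax": 0,"ay": 0,"az": 0},
    {"dx": 0,"dy": 0,"dz": 5,"ax": 0,"ay": 0,"az": 0},
    {"dx": 0,"dy": 0,"dz": 2,"ax": 0,"ay": 0,"az": 0},
    {"dx": 0,"dy": 0,"dz": 0,"ax": 0,"ay": 0,"az": 0}
  ]
}}

```text
t: 23.25
eef_pos: [0.5782, -0.0334, 0.2188]
orientation: [0.993, -0.122, 0.0, -0.0]
wrist_force: [0.4, 0.3, 0.6]
grip_width: 0.0847
```

Emit:
{"method": "send_rows", "body": {
  "moves": [
    {"dx": 0,"dy": 0,"dz": 0,"ax": 0,"ay": 0,"az": 0},
    {"dx": 0,"dy": 0,"dz": 0,"ax": 0,"ay": 0,"az": 0},
    {"dx": 0,"dy": 0,"dz": 0,"ax": 0,"ay": 0,"az": 0},
    {"dx": 0,"dy": 0,"dz": 0,"ax": 0,"ay": 0,"az": 0},
    {"dx": 0,"dy": 0,"dz": 0,"ax": 0,"ay": 0,"az": 0}
  ],
  "hand": 0,
  "force": 70
}}

```text
t: 23.75
eef_pos: [0.5789, -0.0333, 0.2201]
orientation: [0.993, -0.122, 0.001, -0.0]
wrist_force: [-0.1, 2.1, 5.6]
grip_width: 0.0555
```

Emit:
{"method": "send_rows", "body": {
  "moves": [
    {"dx": 0,"dy": 0,"dz": -1,"ax": 0,"ay": 0,"az": 0},
    {"dx": 0,"dy": 0,"dz": -2,"ax": 0,"ay": 0,"az": 0},
    {"dx": 0,"dy": 0,"dz": -4,"ax": 0,"ay": 0,"az": 0},
    {"dx": 0,"dy": 0,"dz": -6,"ax": 0,"ay": 0,"az": 0},
    {"dx": 0,"dy": 0,"dz": -8,"ax": 0,"ay": 0,"az": 0}
  ]
}}

```text
t: 24.25
eef_pos: [0.5773, -0.0334, 0.2391]
orientation: [0.993, -0.122, -0.001, 0.0]
wrist_force: [-0.7, 0.7, -3.9]
grip_width: 0.0556
```

Emit:
{"method": "send_rows", "body": {
  "moves": [
    {"dx": 0,"dy": 0,"dz": -8,"ax": 0,"ay": 0,"az": 0},
    {"dx": 0,"dy": 0,"dz": -7,"ax": 0,"ay": 0,"az": 0},
    {"dx": 0,"dy": 0,"dz": -4,"ax": 0,"ay": 0,"az": 0},
    {"dx": 0,"dy": 0,"dz": -1,"ax": 0,"ay": 0,"az": 0},
    {"dx": 0,"dy": 0,"dz": 0,"ax": 0,"ay": 0,"az": 0}
  ]
}}

```text
t: 24.75
eef_pos: [0.5781, -0.0333, 0.26]
orientation: [0.993, -0.122, 0.0, 0.0]
wrist_force: [-0.1, 0.1, -3.3]
grip_width: 0.0552
```

```bash
python3 - <<'E'
from h import *
st(); weigh(16); st(); s=bot.get_image("scene"); crop(s,"s15",195,130,295,245,5)
E
```

```text
t 24.75 p [ 0.5781 -0.0333  0.26  ] yaw -14.0 zax [ 4.e-04 -1.e-04 -1.e+00] F [-0.08  0.1  -3.32] w 55.2
F mean [ 0.07  0.02 -3.49] sd [0.4  0.41 0.52] eff [-40.195 -27.578]
t 25.55 p [ 0.578  -0.0334  0.2597] yaw -14.0 zax [ 0. -0. -1.] F [ 0.19  0.41 -2.92] w 55.2
```

View pics/s15.png

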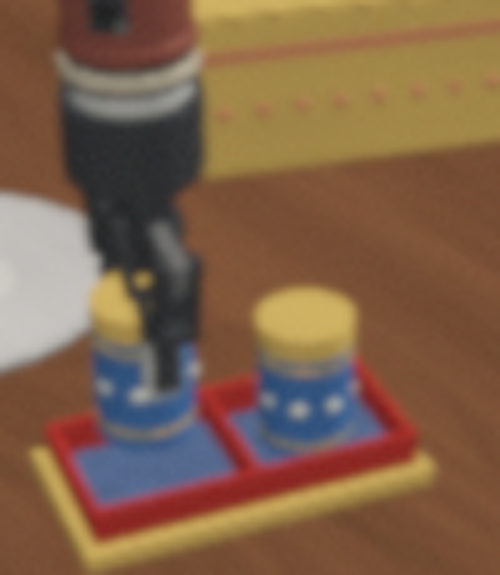

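The second caddy reads −3.49 N, about 0.35 kg, against −1.05 N for the first, so the far one is heavier. I'll check the tray centre with two cameras, then carry it over.

```bash
python3 - <<'E'
from h import *
for nm,(x0,y0,x1,y1) in (("top",(295,130,385,215)),("scene",(140,160,225,212))):
    i=bot.get_image(nm); sub=i["pixels"][y0:y1,x0:x1]; crop(i,"tray_"+nm,x0,y0,x1,y1,6)
    hsv=cv2.cvtColor(sub,cv2.COLOR_BGR2HSV); m=cv2.inRange(hsv,(0,0,110),(180,70,255)); n,l,s,c=cv2.connectedComponentsWithStats(m); k=1+np.argmax(s[1:,4]); m=(l==k).astype(np.uint8)
    c,_=cv2.findContours(m,0,1); h=cv2.convexHull(max(c,key=cv2.contourArea)); e=cv2.fitEllipse(h); 
    print(nm,s[k],e, ray(i,(e[0][0]+x0,e[0][1]+y0),.012).round(4))
    for c0 in ((.5625,-.3087),):
        q=proj(i,[[c0[0]+.118*np.cos(t),c0[1]+.118*np.sin(t),.014] for t in np.linspace(0,6.28,60)]); print(q.min(0)-[x0,y0],q.max(0)-[x0,y0])
plan((.5625,-.309,.3135),-14.,18)
E
```

```text
top [   8    8   70   69 3773] ((42.56510925292969, 42.246219635009766), (67.92374420166016, 70.40987396240234), 122.16365051269531) [ 0.5618 -0.3082  0.012 ]
[8.31520708 8.49742518] [77.2887681 76.1560448]
scene [   0    8   76   44 2407] ((35.36142349243164, 30.227602005004883), (40.9517936706543, 86.93083190917969), 76.16647338867188) [ 0.6035 -0.2933  0.012 ]
[8.37878042 7.11495771] [79.09904363 43.4447374 ]
[{"dx":0,"dy":2,"dz":0,"ax":0,"ay":0,"az":0},{"dx":2,"dy":7,"dz":-2,"ax":0,"ay":0,"az":0},{"dx":2,"dy":11,"dz":-2,"ax":0,"ay":0,"az":0},{"dx":3,"dy":14,"dz":-3,"ax":0,"ay":0,"az":0},{"dx":3,"dy":17,"dz":-3,"ax":0,"ay":0,"az":0}]
[{"dx":3,"dy":19,"dz":-4,"ax":0,"ay":0,"az":0},{"dx":4,"dy":21,"dz":-4,"ax":0,"ay":0,"az":0},{"dx":5,"dy":22,"dz":-4,"ax":0,"ay":0,"az":0},{"dx":4,"dy":23,"dz":-5,"ax":0,"ay":0,"az":0},{"dx":4,"dy":22,"dz":-4,"ax":0,"ay":0,"az":0}]
[{"dx":4,"dy":22,"dz":-5,"ax":0,"ay":0,"az":0},{"dx":4,"dy":21,"dz":-4,"ax":0,"ay":0,"az":0},{"dx":4,"dy":19,"dz":-4,"ax":0,"ay":0,"az":0},{"dx":3,"dy":17,"dz":-3,"ax":0,"ay":0,"az":0},{"dx":3,"dy":14,"dz":-3,"ax":0,"ay":0,"az":0}]
[{"dx":2,"dy":11,"dz":-2,"ax":0,"ay":0,"az":0},{"dx":1,"dy":7,"dz":-1,"ax":0,"ay":0,"az":0},{"dx":0.6,"dy":2.2,"dz":-0.8,"ax":0,"ay":0,"az":0}]
```

View pics/tray_scene.png

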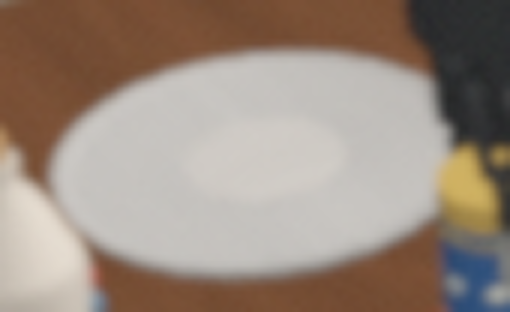

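View pics/tray_top.png

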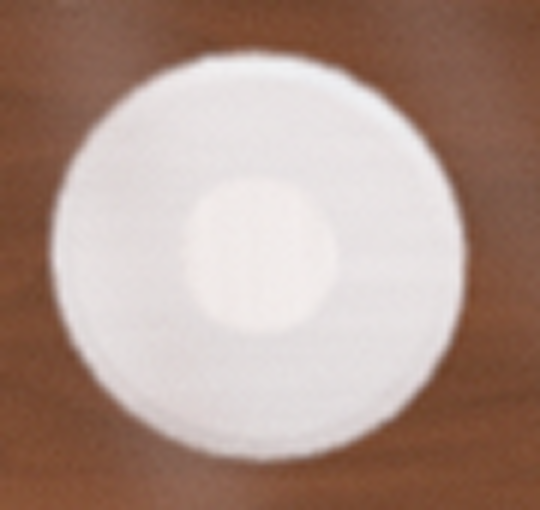

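```bash
python3 - <<'E'
from h import *
t=bot.get_image("top"); s=bot.get_image("scene")
print(ray(t,(262/6-.42+295,255/6-.42+130),.005),ray(s,(265/6-.42+140,158/6-.42+160),.005))
E
```

```text
[ 0.56391009 -0.31184494  0.005     ] [ 0.56339318 -0.31158213  0.005     ]
```

Emit:
{"method": "send_rows", "body": {
  "moves": [
    {"dx": 0,"dy": 0,"dz": -3,"ax": 0,"ay": 0,"az": 0},
    {"dx": 0,"dy": 0,"dz": -7,"ax": 0,"ay": 0,"az": 0},
    {"dx": 0,"dy": 0,"dz": -10,"ax": 0,"ay": 0,"az": 0},
    {"dx": 0,"dy": 2,"dz": -10,"ax": 0,"ay": 0,"az": 0},
    {"dx": 1,"dy": 6,"dz": -9,"ax": 0,"ay": 0,"az": 0}
  ]
}}

```text
t: 26.3
eef_pos: [0.5774, -0.0413, 0.3004]
orientation: [0.993, -0.121, 0.001, -0.0]
wrist_force: [-1.0, -0.1, -3.6]
grip_width: 0.0548
```

Emit:
{"method": "send_rows", "body": {
  "moves": [
    {"dx": 2,"dy": 10,"dz": -7,"ax": 0,"ay": 0,"az": 0},
    {"dx": 3,"dy": 14,"dz": -5,"ax": 0,"ay": 0,"az": 0},
    {"dx": 3,"dy": 17,"dz": -2,"ax": 0,"ay": 0,"az": 0},
    {"dx": 4,"dy": 20,"dz": 0,"ax": 0,"ay": 0,"az": 0},
    {"dx": 4,"dy": 22,"dz": 0,"ax": 0,"ay": 0,"az": 0}
  ]
}}

```text
t: 26.8
eef_pos: [0.5721, -0.1277, 0.3125]
orientation: [0.993, -0.122, -0.0, 0.0]
wrist_force: [0.5, 0.1, -4.0]
grip_width: 0.0556
```

Emit:
{"method": "send_rows", "body": {
  "moves": [
    {"dx": 4,"dy": 23,"dz": 0,"ax": 0,"ay": 0,"az": 0},
    {"dx": 5,"dy": 23,"dz": 0,"ax": 0,"ay": 0,"az": 0},
    {"dx": 5,"dy": 23,"dz": 0,"ax": 0,"ay": 0,"az": 0},
    {"dx": 4,"dy": 22,"dz": 0,"ax": 0,"ay": 0,"az": 0},
    {"dx": 4,"dy": 21,"dz": 0,"ax": 0,"ay": 0,"az": 0}
  ]
}}

```text
t: 27.3
eef_pos: [0.5659, -0.2423, 0.3121]
orientation: [0.992, -0.123, -0.001, 0.0]
wrist_force: [0.3, -0.0, -3.3]
grip_width: 0.0557
```

Emit:
{"method": "send_rows", "body": {
  "moves": [
    {"dx": 3,"dy": 19,"dz": 0,"ax": 0,"ay": 0,"az": 0},
    {"dx": 3,"dy": 17,"dz": 0,"ax": 0,"ay": 0,"az": 0},
    {"dx": 2,"dy": 13,"dz": 0,"ax": 0,"ay": 0,"az": 0},
    {"dx": 1,"dy": 8,"dz": 0,"ax": 0,"ay": 0,"az": 0},
    {"dx": 0,"dy": 3,"dz": 0,"ax": 0,"ay": 0,"az": 0}
  ]
}}

```text
t: 27.8
eef_pos: [0.5609, -0.301, 0.3126]
orientation: [0.993, -0.122, -0.0, -0.0]
wrist_force: [-0.5, 1.0, -4.2]
grip_width: 0.0557
```

```bash
python3 - <<'E'
from h import *
bot.get_image("top"); t=bot.get_image("top"); s=bot.get_image("scene"); w=bot.get_image("wrist"); st(); cv2.imwrite("pics/t16.png",t["pixels"]); crop(s,"s16",110,60,290,240,4); cv2.imwrite("pics/w16.png",w["pixels"])
plan((.5625,-.3085,.313),-14.,2)
E
```

```text
t 28.0 p [ 0.5611 -0.2995  0.3126] yaw -13.96 zax [-2.e-04  7.e-04 -1.e+00] F [ 0.12  0.49 -3.72] w 55.4
[{"dx":2,"dy":4,"dz":0,"ax":0,"ay":0,"az":0},{"dx":1.6,"dy":4.4,"dz":-0.4,"ax":0,"ay":0,"az":0}]
```

View pics/s16.png

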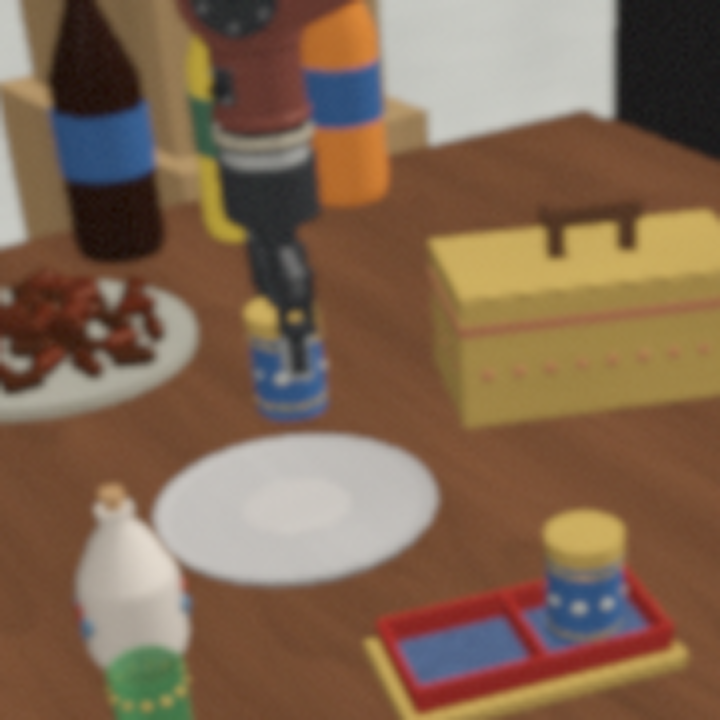

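View pics/w16.png

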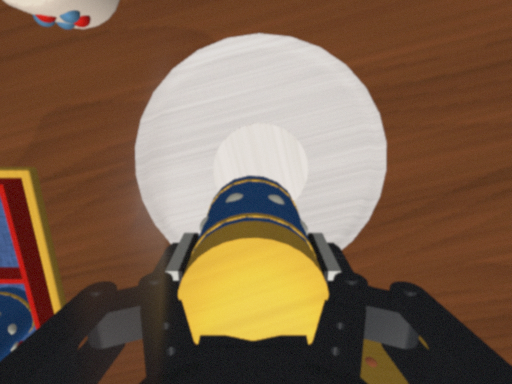

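View pics/t16.png

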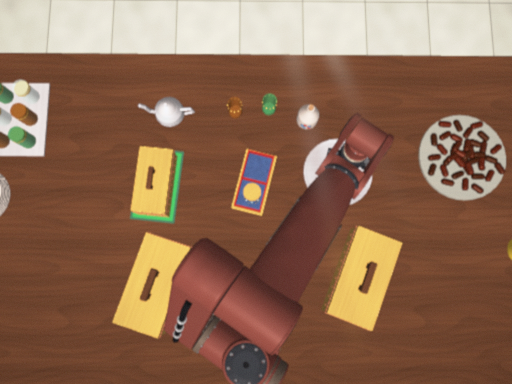

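The heavy caddy is upright and about 10 mm short of the tray middle. Two cameras put the inner disc at about (0.5635,−0.3115). A small correction follows.

Emit:
{"method": "send_rows", "body": {
  "moves": [
    {"dx": 1,"dy": 2,"dz": 0,"ax": 0,"ay": 0,"az": 0},
    {"dx": 2,"dy": 4,"dz": 0,"ax": 0,"ay": 0,"az": 0},
    {"dx": 1,"dy": 3,"dz": 0,"ax": 0,"ay": 0,"az": 0},
    {"dx": 1,"dy": 2,"dz": 0,"ax": 0,"ay": 0,"az": 0},
    {"dx": 0,"dy": 0,"dz": 0,"ax": 0,"ay": 0,"az": 0}
  ]
}}

```text
t: 28.5
eef_pos: [0.5633, -0.3124, 0.3128]
orientation: [0.993, -0.122, 0.0, 0.0]
wrist_force: [0.4, 0.7, -2.6]
grip_width: 0.0555
```

Emit:
{"method": "send_rows", "body": {
  "moves": [
    {"dx": 0,"dy": 0,"dz": 0,"ax": 0,"ay": 0,"az": 0},
    {"dx": 0,"dy": 0,"dz": 0,"ax": 0,"ay": 0,"az": 0},
    {"dx": 0,"dy": 0,"dz": 0,"ax": 0,"ay": 0,"az": 0},
    {"dx": 0,"dy": 0,"dz": 0,"ax": 0,"ay": 0,"az": 0},
    {"dx": 0,"dy": 0,"dz": 0,"ax": 0,"ay": 0,"az": 0}
  ]
}}

```text
t: 29.0
eef_pos: [0.5632, -0.312, 0.3127]
orientation: [0.993, -0.122, -0.0, -0.0]
wrist_force: [-0.3, 0.2, -3.2]
grip_width: 0.0554
```

```bash
python3 - <<'E'
from h import *
s=bot.get_image("scene"); t=bot.get_image("top"); st(); crop(s,"s17",110,60,290,240,4); crop(s,"s17b",190,170,390,340,4)
p,Q,o=pose(); b=p+Q.apply([0,0,.2075]); print("underside",b.round(4),"px",((proj(s,[b,[.5635,-.3115,.105]])-[110,60])*4).round(0).tolist(),np.abs(o["dq"]).max())
old=cv2.imread("pics/top0.png"); d=cv2.absdiff(old,t["pixels"]).max(2)
for n,(x,y) in dict(teapot=(168,111),amber=(235,106),green=(269,103),flask=(308,116)).items(): print(n,d[y-14:y+14,x-14:x+14].mean().round(2))
E
```

```text
t 29.1 p [ 0.5632 -0.312   0.3127] yaw -13.99 zax [ 0. -0. -1.] F [ 0.15 -0.33 -3.52] w 55.4
underside [ 0.5632 -0.312   0.1052] px [[283.0, 399.0], [283.0, 399.0]] 0.0016430698036516153
teapot 1.92
amber 2.91
green 2.75
flask 2.69
```

View pics/s17.png

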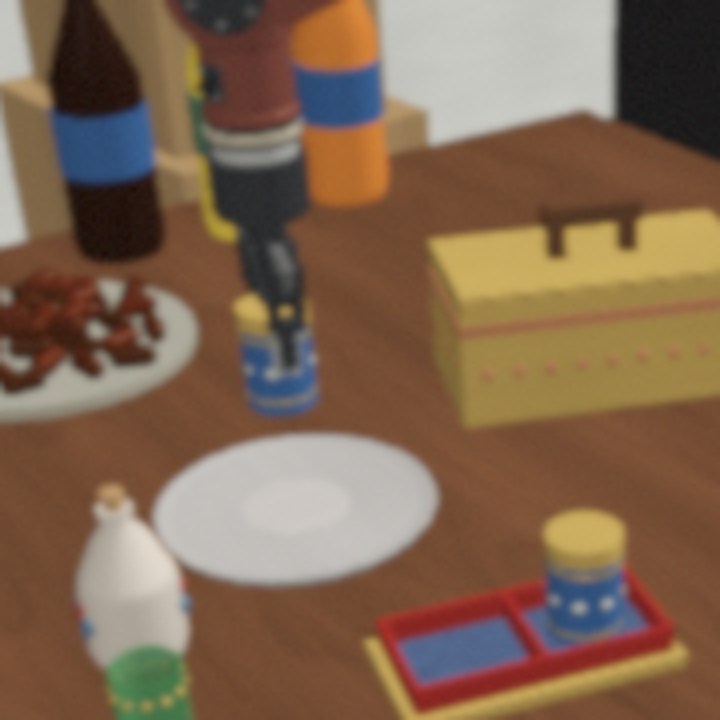

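View pics/s17b.png

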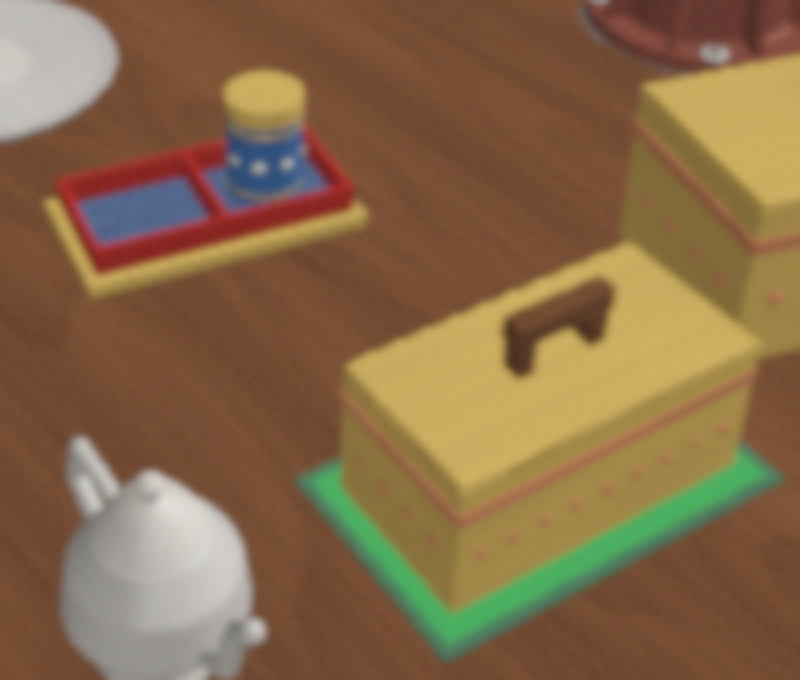

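All checks agree. The caddy's underside is at z = 0.105, centred over the tray, and it is upright and still. The light caddy stands in the box, the lid is on the mat, and the bystanders are unchanged. Handing in.

```bash
python3 -c "
from workcell import bot
print(bot.finish_job())"
```

```text
the job is handed in; nothing more can be done
None
```

I lifted the smallest lid off the gilt box and set it level and right way up on the green mat. Then I lifted the near caddy, stood it back in its compartment, lifted the far caddy, and handed the job in at about 29 s with the far one held over the tray.

- **Weights:** the near caddy read about 1 N (0.1 kg) and the far one about 3.4 N (0.35 kg), so the far one is the heavier.
- **Final position:** the heavy caddy is upright and still. By calculation its underside is at (0.563, −0.312, 0.105), about 10 cm above the tray surface. The scene picture agrees, and the tray middle was measured at (0.5635, −0.3115).
- **Other things:** the pictures show the light caddy upright in the box and the lid on the mat. The glasses, teapot and flask show no change from the first picture.
- **Did not agree:** the wrist camera placed things about 5 mm farther in x than the other two, so I went mainly by the top and scene cameras. My first tray fit in the scene image was spoilt by the gripper in view, and I used the tray's inner disc instead.
- **Refused calls:** my first four move calls were refused for missing keys and caused no motion.

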